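Feed a vial carriage along the reader's fence with the push stick

ROBOT

A 6-joint arm with a two-finger parallel gripper is mounted at the origin on the work surface. World frame = base frame: x ahead of the robot, y to its left, z up, the work surface at z = 0. Lengths are in mm, angles in rad, forces in N, time in s.
With the tool pointing down it reaches from about 350 to 975 mm from the base axis. Payload 7.1 kg.
Tool frame: the origin (TCP) lies on the centre line of the jaws, within the pads' length; the fingertips stand 8 mm ahead of it and the grasp point (between the pads) lies 11 mm behind it; z points along the fingers, x is the direction in which the jaws open and shut, and the axes are right-handed (so a half turn about z gives the same grasp; the last joint's range is limited). The gripper opens to 88 mm and grips with 3 to 60 N. Pads are 20 mm wide; open, the fingers measure 115 mm over their backs; the gripper's body (75 mm by 178 mm) begins 61 mm behind the grasp point.
Start: joints at [-1.199, 0.423, 1.63, -0, 1.089, -0.019], TCP at [238.096, -577.854, 230.675] pointing down, gripper open.
Joint ranges: [-3, 3], [-0.9, 2.11], [0.09, 2.58], [-1.31, 4.45], [0.11, 2.69], [-2.54, 2.54]. Speed limits (rad/s): [2.39, 2.39, 3.01, 3.14, 3.14, 3.14].

INTERFACE

Orientations are given as a rotation vector (axis times angle).
In Python, from workcell import ctrl gives the robot as it stands.
- The arm moves only by the shell command python3 -m handwheel 'ROWS'. ROWS is JSON, a list of rows, each a list of 3 entries, a list of its own where there are three numbers: the turn, a rotation vector about the tool's x, y, z in rad, then the shift along the tool's x, y, z in mm, then the opening, from 0 (shut) to 1 (fully open). In form: [[[ax, ay, az], [tx, ty, tz], jaw], ...]. A call has exactly 10 rows; each row shifts and turns the pose as measured when the row begins, along the tool's axes as they then stand; what a row does not reach is not made up. A row lasts 1/12 s, in which the tool goes at most 41.7 mm and 7.16 degrees, less where a joint would pass 70% of its speed; a pose out of reach is approached as far as the arm can. A call with a gripper value outside its range is refused whole. The fingers move at their own pace and stop on an object; the grip force is fixed at half the most. Time passes only in rows, so rows that do not move let the fingers close, or fill a call up. It gives the time, the measured TCP pose, the force and the opening at its end, in the units of the state.
- ctrl.get_obs(): the state, without advancing time (a new reading comes with each control period).
- ctrl.get_image(name): name is "scene" or "top"; returns a dict with "pixels" (420x560x3 uint8, red, green, blue), "camera_matrix" (3x3 intrinsics, pixels), "dist" ([k1, k2, p1, p2, k3] as OpenCV has them; the pictures are not rectified), "rvec" (rotation vector, rad) and "tvec" (3), from world to camera coordinates, as OpenCV has them. Camera axes: x right, y down, z forward; pixel columns grow to the right and rows downward; lengths in mm; the calibration is good to about 2 mm. A picture is of the moment at which its call begins. There is no depth.
- ctrl.close_job(): hands the job in, once; it reports no verdict.
Trained networks look in a picture, given as the dict that the camera call returned (one of the last four; its "shot" number tells which), for a name from the list of things; names that differ only in an ending like _2 or _b are one class to them, and where a whole thing is asked for, a point or a joint stands for the part that bears it (a point fixed in the world has none). Each returns a list of dicts, best first, with "score" (0 to 1); they miss things now and then, are a little off and sometimes report something else, mostly with a low value. They report only what shows in the picture. A call takes as long as a camera call. They do not tell look-alikes from the thing itself.
- ctrl.look_for(picture, query): "position" ([x, y, z] in mm, in the coordinates of the camera as it stood for that picture, good to about 4 mm: the middle of the surface that is visible of it).
- ctrl.spot_point(picture, query): "position" ([x, y, z] in mm, in the coordinates of the camera as it stood for that picture, good to about 4 mm: a listed point, or the origin of a listed thing).
The state is a dict: "t": time; "qpos": joint angles; "qvel": joint speeds; "joint_torque": joint torques, N m; "ee_pos": TCP position; "orientation": TCP orientation; "ft_force": force on the tool from outside, world axes, zero at the start; "moment": the same for the moment, N m; "width": finger opening in mm.
Only numpy, scipy, OpenCV 4.12 (cv2) and the standard library are available. Lean on these libraries where they do the work, as an engineer would, in place of code of your own. Each camera call takes 0.05 s, during which the arm holds its last target.

TASK

Load the vial carriage into the reader, hands off, with the wooden push stick from its tray: bring the carriage flat against the steel fence before it gets to the clear finger guard, then feed it along the fence, kept pressed lightly against it all the way in, until it is fully home against the end stop, whose depth someone has reset and you must feel for. Push gently (never more than about 20 N), disturb nothing else, and lay the stick back in its tray, grip upwards.

Things in the scene. Friction and masses are not known exactly. Their poses are not given: they have to be found in the camera images.
- reader: Bench vial reader, fixed: long dark slide deck (top 12 mm above the table), steel fence along its +x side, clear finger guard over the bay, white and blue head (115 mm high) at the -y end. Origin on the table, mid-lane, at the bay's mouth. The carriage is fed along this frame's -y and pressed towards +x. The deck spans x = -65 to +60 mm and y up to +200 mm.
- mouth (a point): Point on the fence's face, at the deck's top, where the guarded bay begins; axes as the reader's. The mouth is 50 mm wide (x = 0 to -50 mm from here, a rigid post on the outer side) and 73 mm high, so the 46 mm carriage enters only along the fence. The clear guard behind it is 89 mm high above the table and spans x = -68 to +21 mm from here.
- dock: Dark bracket on the reader's head that carries the end stop; fixed, in the reader's frame. Its stop pad (44 mm wide, rigid, on two rods) was set by hand to a depth that is not measured: the pad's face is somewhere between 102 and 122 mm past the mouth and must be felt for. A sprung switch pin stands 6 mm out of the pad (0.5 to 1.2 N): the carriage is home when it holds the pin fully in.
- spring_arm (a joint): Sprung steel side arm in the bay, hinged 17 mm inside the mouth on the outer side; 72 mm inside it stands 7 mm into the carriage's way. 0 rad at rest; the entering carriage swings it out by about 0.12 rad and it then presses the carriage to the fence with about 2 N. Feeding takes about 2 to 4 N on the open deck, rising to 4 to 8 N in the bay.
- carriage_mid (a point): Vial carriage: aluminium block 46 mm wide (x), 96 mm long (y), 30 mm high, about 0.3 kg, loose on the deck before the bay, nose (-y) to the bay. Four capped vials stand in it, up to 56 mm above the deck. This point is the block's centre, 15 mm above the deck; x points to the fence side, y to the tail. The vials are only pushed in: pushes on the carriage must stay under about 20 N.
- carriage_nose (a point): Lower nose corner of the carriage on its fence side (x = +23, y = -48, at the underside, in the carriage's axes).
- carriage_tail (a point): Lower tail corner of the carriage on its fence side (x = +23, y = +48, at the underside, in the carriage's axes).
- socket (a point): Push socket in the carriage's tail: an upright square slot 18 mm wide (x), 10 mm deep, open at the tail, top and bottom, off-centre by 10 mm to the outer side (away from the fence). This point is the middle of the slot's floor, 15 mm above the deck; +y is out of the slot. With its nose in here the stick can push the carriage forward and sideways.
- stick_grip (a point): Wooden push stick, 0.13 kg: flat paddle 230 mm long, 12 mm high, along y, with an upright grip 16 mm thick (x), 60 mm long (y), its top 62 mm above the stick's underside. This point is in the grip, 42 mm above the underside. The paddle is 22 mm wide from 85 mm ahead (-y) of this point to 105 mm behind it; ahead of that a 12 mm wide neck leads to the round nose.
- stick_nose (a point): Centre of the stick's round nose (upright cylinder 12 mm across, 12 mm high), 119 mm along the stick's -y from the grip point, 6 mm above the underside; the tip is 6 mm farther.
- tray: Fixed grey tray of the stick, 64 x 290 mm outside, walls 4 mm thick and 14 mm high, floor 4 mm thick; long along y. Origin in the middle of its underside. The stick starts in it, grip upwards, nose to -y, about parallel with it.
- beaker: Glass beaker, 66 mm across, 75 mm high; bystander. Origin in the middle of its underside.
- bottle: Amber jar with white cap, 52 mm across, 100 mm high; bystander. Origin in the middle of its underside.
- empty_block: Shorter spare block without vials, 46 x 70 x 26 mm; bystander. Origin in the middle of its underside.
- circuit_board: Circuit board on studs, 90 x 65 mm, 20 mm high; bystander. Origin in the middle of its underside.
- screwdriver: Black screwdriver lying on the table, 170 mm long; bystander.
- dish: Shallow glass dish, 70 mm across, 18 mm high; bystander. Origin in the middle of its underside.
- vial_rack: White plastic vial rack, 75 x 130 x 35 mm, empty; bystander. Origin in the middle of its underside.
- fence: The steel fence, fixed, part of the reader and in the same frame as it: its straight face is at x = +23 mm, from y = +187 to -130 mm; 16 mm thick, 22 mm high above the deck. Rigid.
- carriage: The vial carriage as a whole; origin in the middle of its underside, axes as point carriage_mid.
- stick: The push stick as a whole; origin at its underside below the middle of the grip, axes as point stick_grip.
Things that resemble listed ones, but are neither listed nor needed, are in the scene too. What is shaped like the carriage but pink or purple is not meant.

How it is judged:
By the outcome, as a careful person would: the job done as asked, in the order asked, and still so for the second after the job is handed in, with the robot touching nothing.
It also fails if it takes over 72 s, if anything falls off the work surface, if the arm or the gripper's body presses on something with over 40 N, if the wrist force passes 120 N, or if a joint passes its speed limit or range.

## Working session

There is one attempt and no reset: what is moved stays moved. The work goes in short steps, Python scripts to look and compute and a shell command to move; the robot and the scene stay as the last step left them, time stands still between calls to the robot, and variables do not carry over. Pictures are saved under pics/ and viewed, and the job is handed in when it is done.

```bash
ls; mkdir -p pics; cat > h.py <<'E'
import numpy as np,cv2
from workcell import ctrl
def snap(name,fn=None):
    p=ctrl.get_image(name)
    if fn: cv2.imwrite('pics/'+fn,cv2.cvtColor(np.asarray(p['pixels']),cv2.COLOR_RGB2BGR))
    return p
def RT(p):
    return cv2.Rodrigues(np.array(p['rvec'],float))[0],np.array(p['tvec'],float).reshape(3)
def c2w(p,x):
    R,t=RT(p); return R.T@(np.array(x)-t)
def pix2w(p,uv,z):
    K=np.array(p['camera_matrix'],float);d=np.array(p['dist'],float)
    n=cv2.undistortPoints(np.array([[uv]],float),K,d)[0,0]
    R,t=RT(p);C=-R.T@t;v=R.T@np.array([n[0],n[1],1]);return C+v*(z-C[2])/v[2]
def w2pix(p,X):
    return cv2.projectPoints(np.array([X],float).reshape(-1,1,3),np.array(p['rvec'],float),np.array(p['tvec'],float),np.array(p['camera_matrix'],float),np.array(p['dist'],float))[0].reshape(-1,2)
E
python3 - <<'E'
from h import *
for n in('scene','top'):
    p=snap(n,n+'0.png'); print(n,RT(p)[0].T@-RT(p)[1])
    for q in ['reader','mouth','dock','carriage_mid','carriage_nose','carriage_tail','socket','stick_grip','stick_nose','tray','carriage','stick','beaker','bottle','empty_block','circuit_board','screwdriver','dish','vial_rack']:
        print(q,[(c2w(p,r['position']).round(0).tolist(),round(r['score'],2)) for r in ctrl.spot_point(p,q)][:3])
o=ctrl.get_obs();print(o)
E
```

```text
pics
scene [1415.57251393  -45.56331143 1060.76445851]
reader [([578.0, -45.0, -1.0], 0.67)]
mouth [([604.0, -47.0, 13.0], 0.83)]
dock []
carriage_mid [([629.0, 459.0, 19.0], 0.96), ([244.0, -273.0, 8.0], 0.84), ([767.0, 356.0, 15.0], 0.64)]
carriage_nose [([273.0, -324.0, 2.0], 0.95), ([738.0, 312.0, -9.0], 0.9), ([658.0, 411.0, -3.0], 0.89)]
carriage_tail [([594.0, 104.0, 13.0], 0.89), ([262.0, -225.0, 0.0], 0.89), ([821.0, 353.0, -1.0], 0.77)]
socket [([221.0, -240.0, 15.0], 0.95), ([557.0, 95.0, 26.0], 0.9), ([776.0, -194.0, 18.0], 0.68)]
stick_grip [([347.0, 305.0, 43.0], 0.85)]
stick_nose [([477.0, -486.0, 2.0], 0.33)]
tray [([346.0, 303.0, -4.0], 0.75), ([576.0, -48.0, 4.0], 0.62)]
carriage [([741.0, -184.0, 0.0], 0.89), ([570.0, 54.0, 10.0], 0.87), ([244.0, -276.0, -1.0], 0.82)]
stick [([349.0, 305.0, 4.0], 0.81), ([386.0, -272.0, -5.0], 0.66), ([579.0, -41.0, -3.0], 0.23)]
beaker [([388.0, 3.0, -1.0], 0.75), ([560.0, 96.0, 26.0], 0.65)]
bottle [([340.0, -139.0, -2.0], 0.7)]
empty_block [([389.0, -268.0, -1.0], 0.75), ([574.0, 54.0, 13.0], 0.74), ([752.0, -38.0, -1.0], 0.5)]

[... 1398 characters left out ...]
9.0, -4.0], 0.94)]
{'t': 2.0, 'qpos': array([-1.19900325e+00,  4.23102969e-01,  1.62991223e+00, -1.69166015e-05,
        1.08860498e+00, -1.89947716e-02]), 'qvel': array([ 4.87383607e-04, -7.51041419e-04, -6.32382973e-04, -4.26834342e-05,
        1.24408697e-03, -5.03315618e-04]), 'joint_torque': array([ 5.05907283e-04, -5.44564033e+01, -2.74040455e+01,  6.45032641e-02,
        1.68009818e-02, -2.34992859e-05]), 'ee_pos': array([ 238.0865608 , -577.8479283 ,  230.66839162]), 'orientation': array([-2.61047371e+00,  1.74785861e+00,  4.89297628e-05]), 'ft_force': array([ 0.06054789, -0.95055777, -0.04311456]), 'moment': array([-0.01121138, -0.00285621,  0.01727112]), 'width': 87.16468325126839}
```

View pics/scene0.png

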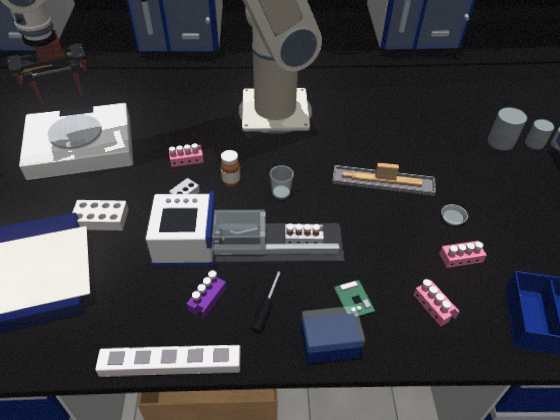

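View pics/top0.png

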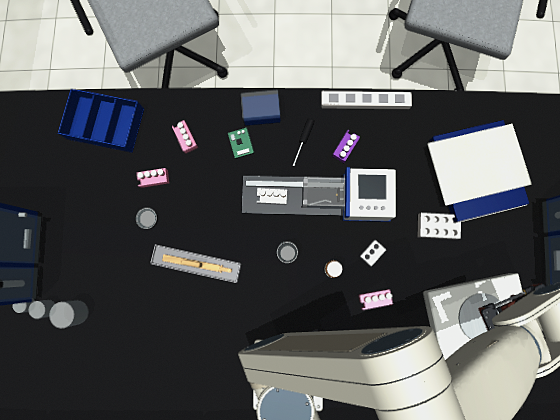

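```bash
python3 - <<'E'
import cv2
a=cv2.imread('pics/top0.png')
cv2.imwrite('pics/topA.png',cv2.resize(a[180:370,250:410],None,fx=4,fy=4,interpolation=cv2.INTER_CUBIC)[:600])
b=cv2.imread('pics/top0.png')
for n,i in(('scene0',0),('top0',1)): pass
E
```

```text
(no output)
```

The scene picture shows the carriage with white caps on the deck at about (304,233), the reader head at (182,228), and the stick in its tray at (385,180). The top picture shows the carriage at (270,196), the bay from about x=305 to 345, and the stick at (200,263).

```bash
python3 - <<'E'
import cv2
a=cv2.imread('pics/top0.png')
cv2.imwrite('pics/topA.png',cv2.resize(a[160:230,235:405],None,fx=4.7,fy=4.7,interpolation=cv2.INTER_CUBIC))
cv2.imwrite('pics/topB.png',cv2.resize(a[235:290,140:250],None,fx=7,fy=7,interpolation=cv2.INTER_CUBIC))
b=cv2.imread('pics/scene0.png')
cv2.imwrite('pics/scA.png',cv2.resize(b[185:270,140:350],None,fx=3.8,fy=3.8,interpolation=cv2.INTER_CUBIC))
E
```

```text
(no output)
```

View pics/topA.png

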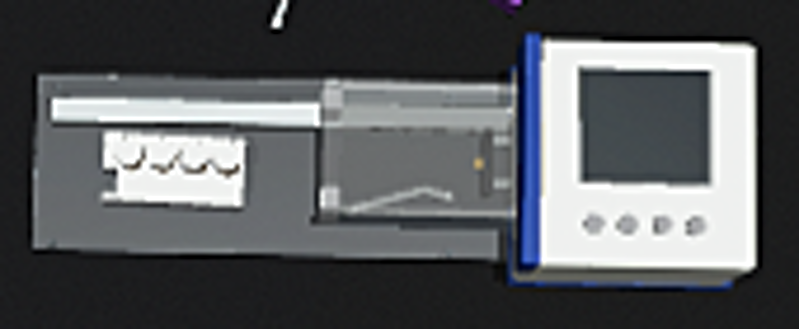

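View pics/topB.png

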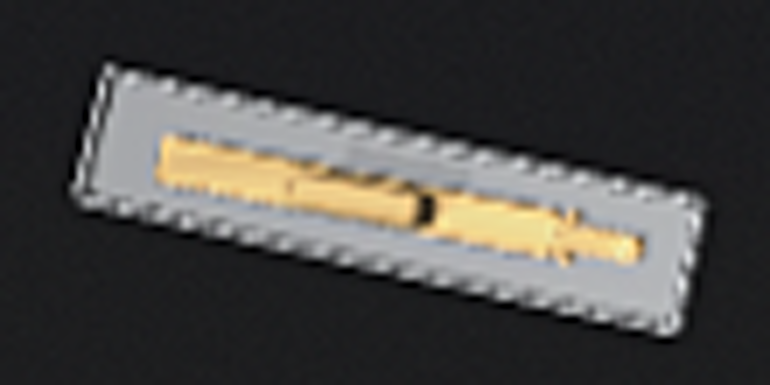

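View pics/scA.png

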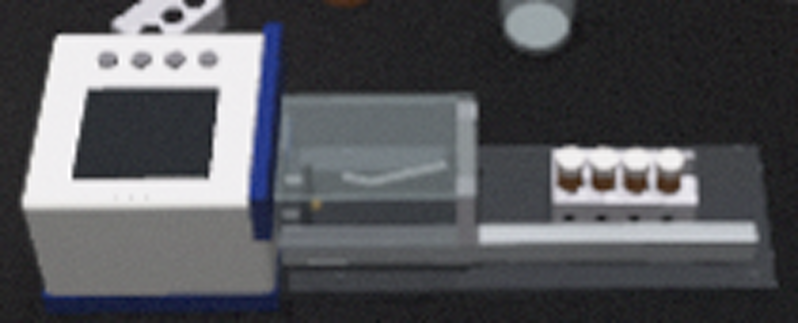

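```bash
cat > fit.py <<'E'
from h import *
from scipy.optimize import least_squares
def un(pts,s,off): return (np.array(pts,float)+.5)/s-.5+np.array(off)
def W(pose,loc):
    x,y,a=pose; loc=np.array(loc,float); c,s=np.cos(a),np.sin(a)
    return np.c_[x+c*loc[:,0]-s*loc[:,1],y+s*loc[:,0]+c*loc[:,1],loc[:,2]]
def fit(obs,x0):  # obs: list of (p,pix,loc)
    f=lambda q:np.concatenate([(w2pix(p,W(q,l))-u).ravel() for p,u,l in obs])
    r=least_squares(f,x0,loss='soft_l1'); return r.x,f(r.x).reshape(-1,2)
def box(x0,x1,y0,y1,z0,z1):
    c=[(x,y,z) for z in(z0,z1) for x,y in((x0,y0),(x1,y0),(x1,y1),(x0,y1))]
    return c,[(0,1),(1,2),(2,3),(3,0),(4,5),(5,6),(6,7),(7,4),(0,4),(1,5),(2,6),(3,7)]
def draw(p,items,crop,s,fn):
    x0,y0,x1,y1=crop
    im=cv2.cvtColor(np.asarray(p['pixels']),cv2.COLOR_RGB2BGR)[y0:y1,x0:x1]
    im=cv2.resize(im,None,fx=s,fy=s,interpolation=cv2.INTER_CUBIC)
    for pose,(c,e),col in items:
        u=(w2pix(p,W(pose,c))-[x0,y0]+.5)*s-.5
        for i,j in e: cv2.line(im,tuple(int(v) for v in u[i].round()),tuple(int(v) for v in u[j].round()),col,1,cv2.LINE_AA)
    cv2.imwrite('pics/'+fn,im)
E
python3 - <<'E'
from fit import *
t=ctrl.get_image('top');s=ctrl.get_image('scene')
ta=lambda P:un(P,4.7,(235,160)); sa=lambda P:un(P,3.8,(140,185))
Lr=[(60,200,12),(-65,200,12),(39,187,34),(23,187,34)]
ot=(t,ta([(40,75),(33,248),(52,98),(50,123)]),Lr)
os_=(s,sa([(775,288),(755,147),(757,243),(757,224)]),Lr)
for o in ([ot],[os_],[ot,os_]):
    q,r=fit(o,[578,-40,0]);print(q.round(3),r.round(1).tolist())
rp=q
tb=lambda P:un(P,7,(140,235))
# tray outer top corners
Lt=[(32,145,14),(-32,145,14),(-32,-145,14),(32,-145,14)]
tp,r=fit([(t,tb([(110,62),(75,203),(680,335),(706,200)]),Lt)],[348,304,0]);print('tray',tp.round(3),r.round(1).tolist())
# stick: paddle rear corners, shoulders, nose tip top at z=4+12
Ls=[(11,105,16),(-11,105,16),(-11,-85,16),(11,-85,16),(0,-125,16)]
sp,r=fit([(t,tb([(168,135),(158,187),(555,261),(568,212),(643,248)]),Ls)],[348,304,0]);print('stick',sp.round(3),r.round(1).tolist())
# carriage block top z=42
Lc=[(23,48,42),(-23,48,42),(-23,-48,42),(23,-48,42)]
cp,r=fit([(t,ta([(104,132),(103,205),(243,209),(247,137)]),Lc)],[568,60,0]);print('car',cp.round(3),r.round(1).tolist())
R=[(rp,box(-65,60,-140,200,12,12),(0,255,0)),(rp,box(23,39,-130,187,12,34),(0,255,255)),(cp,box(-23,23,-48,48,12,42),(0,0,255))]
draw(t,R,(235,160,405,230),4.7,'o1.png');draw(s,R,(140,185,350,270),3.8,'o2.png')
R=[(tp,box(-32,32,-145,145,0,14),(0,255,0)),(sp,box(-11,11,-85,105,4,16),(0,0,255)),(sp,box(-8,8,-30,30,16,66),(255,0,0))]
draw(t,R,(140,235,250,290),7,'o3.png');draw(s,R,(320,150,450,210),6,'o4.png')
np.save('poses0.npy',[rp,cp,tp,sp])
E
```

```text
[ 5.75884e+02 -4.05230e+01 -9.00000e-03] [[-0.3, -0.1], [-0.2, 0.7], [0.1, -0.0], [0.4, -0.5]]
[ 5.82258e+02 -4.47330e+01  2.00000e-03] [[0.5, 0.1], [0.2, -0.4], [-0.0, 0.1], [-0.7, 0.1]]
[ 5.78978e+02 -4.28770e+01 -4.00000e-03] [[0.3, -0.8], [0.7, 0.0], [0.8, -0.6], [1.1, -1.1], [1.0, -0.5], [1.0, -0.9], [0.5, -0.6], [-0.1, -0.6]]
tray [ 3.47791e+02  3.05464e+02 -1.99000e-01] [[-0.4, 0.4], [-0.1, -0.5], [-0.1, 0.2], [0.6, -0.1]]
stick [ 3.46658e+02  3.09073e+02 -1.63000e-01] [[-0.2, 0.4], [-0.1, -0.4], [0.2, -0.3], [-0.3, -0.1], [0.5, 0.4]]
car [ 5.65377e+02  6.07790e+01 -2.00000e-02] [[0.3, 0.7], [-0.1, -0.7], [0.1, -0.6], [-0.3, 0.5]]
```

View pics/o1.png

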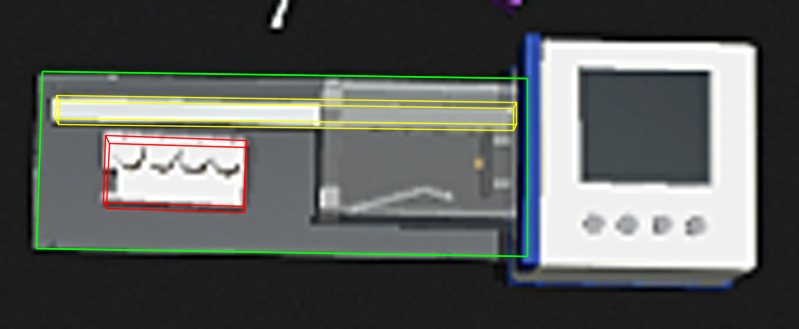

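View pics/o2.png

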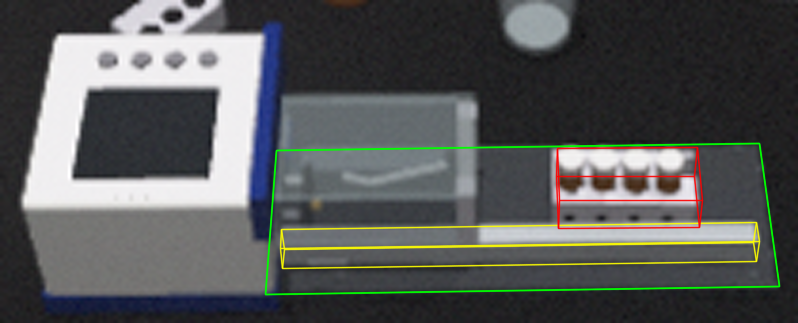

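View pics/o3.png

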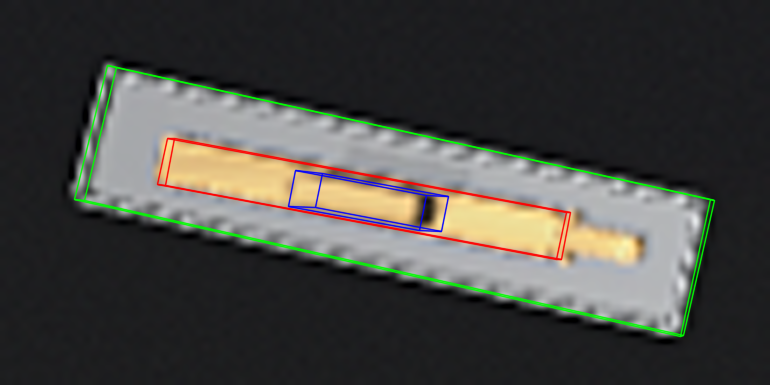

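View pics/o4.png

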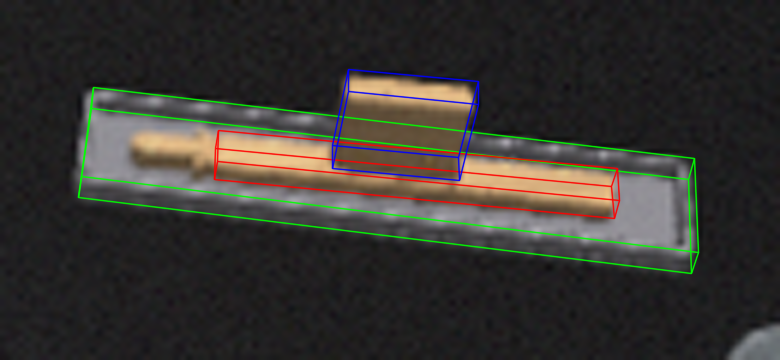

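```bash
cat > plan.py <<'E'
import numpy as np
from scipy.spatial.transform import Rotation as Ro
from workcell import ctrl
def down(yaw): # tool x along world yaw, z down
    c,s=np.cos(yaw),np.sin(yaw); return Ro.from_matrix(np.array([[c,s,0],[s,-c,0],[0,0,-1.]]))
def yawof(R): m=R.as_matrix(); return np.arctan2(m[1,0],m[0,0])
def plan(wps,n,start=None):
    """wps list of (x,y,z,yaw), n rows per each"""
    if start is None:
        o=ctrl.get_obs(); P=np.array(o['ee_pos']);R=Ro.from_rotvec(o['orientation'])
    else: P,R=np.array(start[:3],float),down(start[3])
    print('now',P.round(1),round(yawof(R),4))
    for (w,k) in zip(wps,n):
        T=down(w[3]); rv=(R.inv()*T).as_rotvec()/k; d=(np.array(w[:3])-P)/k
        for i in range(k):
            sh=R.inv().apply(d); print('[[%.3f,%.3f,%.3f],[%.1f,%.1f,%.1f],J],'%(*rv,*sh))
            R=R*Ro.from_rotvec(rv);P=P+d
        print('--')
E
python3 - <<'E'
from plan import *
plan([(560,-300,230,-.5),(600,0,230,-.17),(347,309,150,-.17)],[12,8,12])
E
```

```text
now [ 238.1 -577.9  230.7] -1.18
[[0.000,-0.000,-0.057],[-11.2,-33.6,0.1],J],
[[0.000,-0.000,-0.057],[-9.3,-34.2,0.1],J],
[[0.000,-0.000,-0.057],[-7.3,-34.7,0.1],J],
[[0.000,-0.000,-0.057],[-5.3,-35.0,0.1],J],
[[0.000,-0.000,-0.057],[-3.3,-35.3,0.1],J],
[[0.000,-0.000,-0.057],[-1.3,-35.4,0.1],J],
[[0.000,-0.000,-0.057],[0.7,-35.4,0.1],J],
[[0.000,-0.000,-0.057],[2.7,-35.3,0.1],J],
[[0.000,-0.000,-0.057],[4.7,-35.1,0.1],J],
[[0.000,-0.000,-0.057],[6.6,-34.8,0.1],J],
[[0.000,-0.000,-0.057],[8.6,-34.4,0.1],J],
[[0.000,-0.000,-0.057],[10.5,-33.8,0.1],J],
--
[[0.000,0.000,-0.041],[-13.6,-35.3,-0.0],J],
[[0.000,0.000,-0.041],[-12.1,-35.8,-0.0],J],
[[0.000,0.000,-0.041],[-10.6,-36.3,-0.0],J],
[[0.000,0.000,-0.041],[-9.1,-36.7,-0.0],J],
[[0.000,0.000,-0.041],[-7.6,-37.1,-0.0],J],
[[0.000,0.000,-0.041],[-6.1,-37.3,-0.0],J],
[[0.000,0.000,-0.041],[-4.5,-37.6,-0.0],J],
[[0.000,0.000,-0.041],[-3.0,-37.7,-0.0],J],
--
[[-0.000,0.000,0.000],[-25.1,-21.8,6.7],J],
[[-0.000,0.000,0.000],[-25.1,-21.8,6.7],J],
[[-0.000,0.000,0.000],[-25.1,-21.8,6.7],J],
[[-0.000,0.000,0.000],[-25.1,-21.8,6.7],J],
[[-0.000,0.000,0.000],[-25.1,-21.8,6.7],J],
[[-0.000,0.000,0.000],[-25.1,-21.8,6.7],J],
[[-0.000,0.000,0.000],[-25.1,-21.8,6.7],J],
[[-0.000,0.000,0.000],[-25.1,-21.8,6.7],J],
[[-0.000,0.000,0.000],[-25.1,-21.8,6.7],J],
[[-0.000,0.000,0.000],[-25.1,-21.8,6.7],J],
[[-0.000,0.000,0.000],[-25.1,-21.8,6.7],J],
[[-0.000,0.000,0.000],[-25.1,-21.8,6.7],J],
--
```

```bash
python3 -m handwheel '[[[0,0,-0.057],[-11,-34,0],1],[[0,0,-0.057],[-9,-34,0],1],[[0,0,-0.057],[-7,-35,0],1],[[0,0,-0.057],[-5,-35,0],1],[[0,0,-0.057],[-3,-35,0],1],[[0,0,-0.057],[-1,-35,0],1],[[0,0,-0.057],[1,-35,0],1],[[0,0,-0.057],[3,-35,0],1],[[0,0,-0.057],[5,-35,0],1],[[0,0,-0.057],[7,-35,0],1]]'; python3 - <<'E'
from plan import *
plan([(600,-30,230,-.17),(347,309,150,-.17)],[10,12])
E
```

```text
t: 2.93
ee_pos: [511.7, -343.4, 231.0]
orientation: [2.999, -0.922, 0.003]
ft_force: [0.7, -1.2, -0.7]
width: 88.1
now [ 511.7 -343.4  231. ] -0.5964
[[0.000,-0.000,-0.043],[-10.3,-30.9,-0.0],J],
[[0.000,-0.000,-0.043],[-9.0,-31.3,-0.0],J],
[[0.000,-0.000,-0.043],[-7.6,-31.7,0.0],J],
[[0.000,-0.000,-0.043],[-6.3,-32.0,0.0],J],
[[0.000,-0.000,-0.043],[-4.9,-32.2,0.0],J],
[[0.000,-0.000,-0.043],[-3.5,-32.4,0.0],J],
[[0.000,-0.000,-0.043],[-2.1,-32.5,0.1],J],
[[0.000,-0.000,-0.043],[-0.8,-32.6,0.1],J],
[[0.000,-0.000,-0.043],[0.6,-32.6,0.1],J],
[[0.000,-0.000,-0.043],[2.0,-32.5,0.1],J],
--
[[-0.000,0.000,0.000],[-25.6,-24.3,6.7],J],
[[-0.000,0.000,0.000],[-25.6,-24.3,6.7],J],
[[-0.000,0.000,0.000],[-25.6,-24.3,6.7],J],
[[-0.000,0.000,0.000],[-25.6,-24.3,6.7],J],
[[-0.000,0.000,0.000],[-25.6,-24.3,6.7],J],
[[-0.000,0.000,0.000],[-25.6,-24.3,6.7],J],
[[-0.000,0.000,0.000],[-25.6,-24.3,6.7],J],
[[-0.000,0.000,0.000],[-25.6,-24.3,6.7],J],
[[-0.000,0.000,0.000],[-25.6,-24.3,6.7],J],
[[-0.000,0.000,0.000],[-25.6,-24.3,6.7],J],
[[-0.000,0.000,0.000],[-25.6,-24.3,6.7],J],
[[-0.000,0.000,0.000],[-25.6,-24.3,6.7],J],
--
```

Tracking is close, so I'll carry on.

```bash
python3 -m handwheel '[[[0,0,-0.043],[-10,-31,0],1],[[0,0,-0.043],[-9,-31,0],1],[[0,0,-0.043],[-8,-32,0],1],[[0,0,-0.043],[-6,-32,0],1],[[0,0,-0.043],[-5,-32,0],1],[[0,0,-0.043],[-4,-32,0],1],[[0,0,-0.043],[-2,-32,0],1],[[0,0,-0.043],[-1,-33,0],1],[[0,0,-0.043],[1,-33,0],1],[[0,0,-0.043],[2,-33,0],1]]'; python3 - <<'E'
from plan import *
plan([(347.3,309,110,-.165)],[15])
E
```

```text
t: 3.77
ee_pos: [603.3, -13.3, 230.4]
orientation: [3.128, -0.223, 0.01]
ft_force: [1.1, -0.3, -0.1]
width: 87.8
now [603.3 -13.3 230.4] -0.1422
[[0.000,-0.000,0.002],[-20.0,-18.9,7.8],J],
[[0.000,-0.000,0.002],[-20.0,-18.9,7.8],J],
[[0.000,-0.000,0.002],[-20.0,-18.8,7.8],J],
[[0.000,-0.000,0.002],[-20.1,-18.8,7.8],J],
[[0.000,-0.000,0.002],[-20.1,-18.8,7.9],J],
[[0.000,-0.000,0.002],[-20.1,-18.7,7.9],J],
[[0.000,-0.000,0.002],[-20.1,-18.7,7.9],J],
[[0.000,-0.000,0.002],[-20.2,-18.7,7.9],J],
[[0.000,-0.000,0.002],[-20.2,-18.6,7.9],J],
[[0.000,-0.000,0.002],[-20.2,-18.6,7.9],J],
[[0.000,-0.000,0.002],[-20.2,-18.6,7.9],J],
[[0.000,-0.000,0.002],[-20.3,-18.5,8.0],J],
[[0.000,-0.000,0.002],[-20.3,-18.5,8.0],J],
[[0.000,-0.000,0.002],[-20.3,-18.5,8.0],J],
[[0.000,-0.000,0.002],[-20.3,-18.4,8.0],J],
--
```

```bash
python3 -m handwheel '[[[0,0,0.002],[-29,-27,8],1],[[0,0,0.002],[-29,-27,8],1],[[0,0,0.002],[-29,-27,8],1],[[0,0,0.002],[-29,-27,8],1],[[0,0,0.002],[-29,-27,8],1],[[0,0,0.002],[-29,-27,8],1],[[0,0,0.002],[-29,-27,8],1],[[0,0,0.002],[-29,-27,8],1],[[0,0,0.002],[-29,-27,8],1],[[0,0,0.002],[-29,-27,8],1]]'; python3 - <<'E'
from plan import *
plan([(347.3,309,36,-.165)],[9])
E
```

```text
t: 4.6
ee_pos: [356.9, 308.5, 146.4]
orientation: [3.13, -0.255, 0.034]
ft_force: [0.7, 0.3, -0.5]
width: 88.1
now [356.9 308.5 146.4] -0.1625
[[-0.000,-0.002,0.000],[-1.3,0.1,12.2],J],
[[-0.000,-0.002,0.000],[-1.3,0.1,12.2],J],
[[-0.000,-0.002,0.000],[-1.3,0.1,12.2],J],
[[-0.000,-0.002,0.000],[-1.2,0.1,12.2],J],
[[-0.000,-0.002,0.000],[-1.2,0.1,12.3],J],
[[-0.000,-0.002,0.000],[-1.2,0.1,12.3],J],
[[-0.000,-0.002,0.000],[-1.2,0.1,12.3],J],
[[-0.000,-0.002,0.000],[-1.1,0.1,12.3],J],
[[-0.000,-0.002,0.000],[-1.1,0.1,12.3],J],
--
```

```bash
python3 -m handwheel '[[[0,-0.003,0],[-2,0,10],1],[[0,-0.003,0],[-2,0,10],1],[[0,-0.003,0],[-2,0,10],1],[[0,-0.003,0],[-2,0,10],1],[[0,-0.003,0],[-1,0,10],1],[[0,-0.002,0],[-1,0,10],1],[[0,-0.002,0],[0,0,10],1],[[0,-0.002,0],[0,0,6],1],[[0,0,0],[0,0,2],1],[[0,0,0],[0,0,0],1]]'; python3 - <<'E'
from plan import *
plan([(347.3,309,36,-.165)],[5])
from h import *
snap('scene','s1.png');t=snap('top','t1.png')
im=cv2.imread('pics/t1.png');cv2.imwrite('pics/t1z.png',cv2.resize(im[220:310,130:260],None,fx=6,fy=6,interpolation=cv2.INTER_CUBIC))
im=cv2.imread('pics/s1.png');cv2.imwrite('pics/s1z.png',cv2.resize(im[110:210,320:450],None,fx=6,fy=6,interpolation=cv2.INTER_CUBIC))
E
```

```text
t: 5.43
ee_pos: [346.0, 311.3, 59.8]
orientation: [-3.131, 0.253, 0.004]
ft_force: [1.0, 0.0, -0.1]
width: 87.6
now [346.  311.3  59.8] -0.1612
[[-0.000,0.000,0.001],[0.3,0.4,4.8],J],
[[-0.000,0.000,0.001],[0.3,0.4,4.8],J],
[[-0.000,0.000,0.001],[0.3,0.4,4.8],J],
[[-0.000,0.000,0.001],[0.3,0.4,4.8],J],
[[-0.000,0.000,0.001],[0.3,0.4,4.8],J],
--
```

View pics/s1z.png

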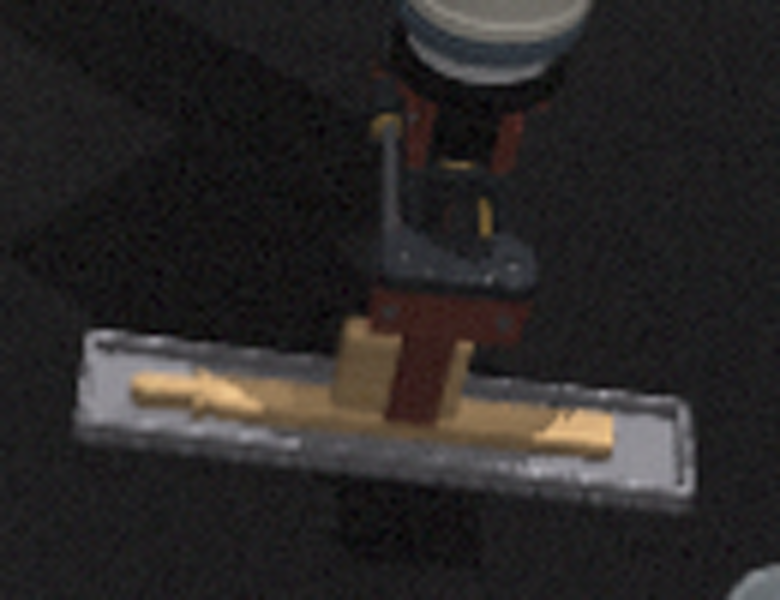

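View pics/t1z.png

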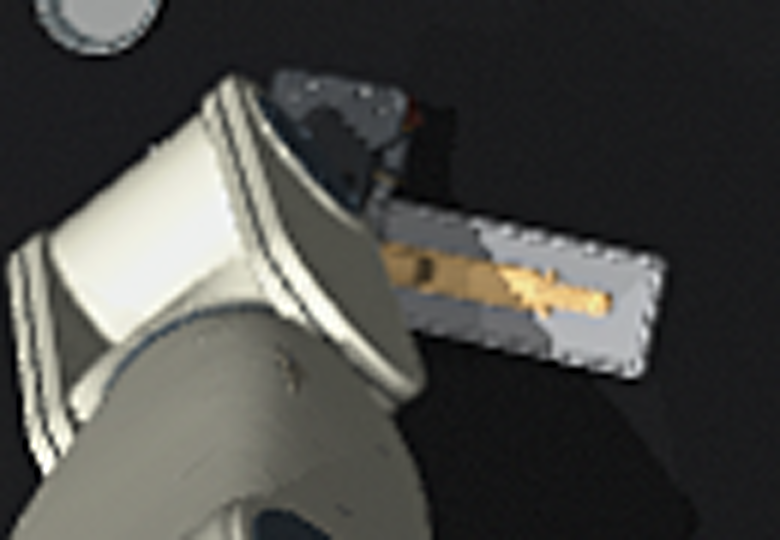

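The scene view shows the near finger at (415,360), centred over the grip to within a few mm. I'll descend and close.

```bash
python3 -m handwheel '[[[0,0,0],[0.3,0.6,5],1],[[0,0,0],[0.3,0.6,5],1],[[0,0,0],[0.3,0.6,5],1],[[0,0,0],[0.3,0.6,5],1],[[0,0,0],[0,0,3],1],[[0,0,0],[0,0,1],1],[[0,0,0],[0,0,0],1],[[0,0,0],[0,0,0],1],[[0,0,0],[0,0,0],0],[[0,0,0],[0,0,0],0]]';python3 -m handwheel '[[[0,0,0],[0,0,0],0],[[0,0,0],[0,0,0],0],[[0,0,0],[0,0,0],0],[[0,0,0],[0,0,0],0],[[0,0,0],[0,0,0],0],[[0,0,0],[0,0,0],0],[[0,0,0],[0,0,0],0],[[0,0,0],[0,0,0],0],[[0,0,0],[0,0,0],0],[[0,0,0],[0,0,0],0]]'
```

```text
t: 6.37
ee_pos: [347.9, 310.0, 35.4]
orientation: [-3.128, 0.251, -0.002]
ft_force: [-0.3, 0.4, -0.3]
width: 77.9
t: 7.2
ee_pos: [348.2, 310.4, 36.1]
orientation: [-3.127, 0.251, -0.003]
ft_force: [0.2, -0.5, -1.2]
width: 16.1
```

```bash
python3 -m handwheel '[[[0,0,0],[0,0,-3],0],[[0,0,0],[0,0,-7],0],[[0,0,0],[0,0,-12],0],[[0,0,0],[0,0,-15],0],[[0,0,0],[0,0,-15],0],[[0,0,0],[0,0,-15],0],[[0,0,0],[0,0,-12],0],[[0,0,0],[0,0,-8],0],[[0,0,0],[0,0,-3],0],[[0,0,0],[0,0,0],0]]'; python3 - <<'E'
from plan import *
plan([(559,272,100,-.005)],[10])
E
```

```text
t: 8.03
ee_pos: [346.8, 308.9, 132.6]
orientation: [-3.129, 0.251, -0.0]
ft_force: [0.1, 0.9, -1.5]
width: 16.5
now [346.8 308.9 132.6] -0.16
[[-0.000,-0.000,-0.015],[21.5,0.3,3.3],J],
[[-0.000,-0.000,-0.015],[21.5,0.6,3.3],J],
[[-0.000,-0.000,-0.015],[21.5,0.9,3.3],J],
[[-0.000,-0.000,-0.015],[21.5,1.3,3.3],J],
[[-0.000,-0.000,-0.015],[21.5,1.6,3.3],J],
[[-0.000,-0.000,-0.015],[21.5,1.9,3.3],J],
[[-0.000,-0.000,-0.015],[21.4,2.3,3.3],J],
[[-0.000,-0.000,-0.015],[21.4,2.6,3.3],J],
[[-0.000,-0.000,-0.015],[21.3,2.9,3.3],J],
[[-0.000,-0.000,-0.015],[21.3,3.3,3.3],J],
--
```

```bash
python3 -m handwheel '[[[0,0,-0.017],[15,0,0],0],[[0,0,-0.017],[23,1,3],0],[[0,0,-0.017],[24,1,4],0],[[0,0,-0.017],[24,1,4],0],[[0,0,-0.017],[24,2,4],0],[[0,0,-0.017],[24,2,4],0],[[0,0,-0.017],[24,2,4],0],[[0,0,-0.017],[24,3,4],0],[[0,0,-0.017],[20,3,4],0],[[0,0,0],[8,3,2],0]]'; python3 - <<'E'
from plan import *
plan([(559,272,55,-.005)],[5])
E
```

```text
t: 8.87
ee_pos: [557.9, 269.6, 90.5]
orientation: [3.139, 0.007, -0.015]
ft_force: [0.6, 0.4, -1.5]
width: 15.5
now [557.9 269.6  90.5] 0.0045
[[0.001,0.002,0.002],[0.3,-0.5,7.1],J],
[[0.001,0.002,0.002],[0.3,-0.5,7.1],J],
[[0.001,0.002,0.002],[0.3,-0.5,7.1],J],
[[0.001,0.002,0.002],[0.2,-0.5,7.1],J],
[[0.001,0.002,0.002],[0.2,-0.5,7.1],J],
--
```

```bash
python3 -m handwheel '[[[0.001,0.002,0.002],[0,0,4],0],[[0.001,0.002,0.002],[0,0,7],0],[[0.001,0.002,0.002],[0,0,8],0],[[0.001,0.002,0.002],[0,0,8],0],[[0.001,0.002,0.002],[0,0,7],0],[[0,0,0],[0,0,5],0],[[0,0,0],[0,0,2.5],0],[[0,0,0],[0,0,0.5],0],[[0,0,0],[0,0,0],0],[[0,0,0],[0,0,0],0]]'; python3 - <<'E'
from plan import *
plan([(559,272,47,-.005)],[1])
from h import *
snap('scene','s2.png');t=snap('top','t2.png')
im=cv2.imread('pics/t2.png');cv2.imwrite('pics/t2z.png',cv2.resize(im[160:240,180:320],None,fx=5.5,fy=5.5,interpolation=cv2.INTER_CUBIC))
im=cv2.imread('pics/s2.png');cv2.imwrite('pics/s2z.png',cv2.resize(im[190:270,270:410],None,fx=5.5,fy=5.5,interpolation=cv2.INTER_CUBIC))
E
```

```text
t: 9.7
ee_pos: [552.0, 269.4, 41.9]
orientation: [3.141, -0.01, -0.007]
ft_force: [0.7, 0.3, -0.9]
width: 15.9
now [552.  269.4  41.9] -0.0064
[[0.000,0.005,-0.001],[6.9,-2.6,-5.2],J],
--
```

View pics/s2z.png

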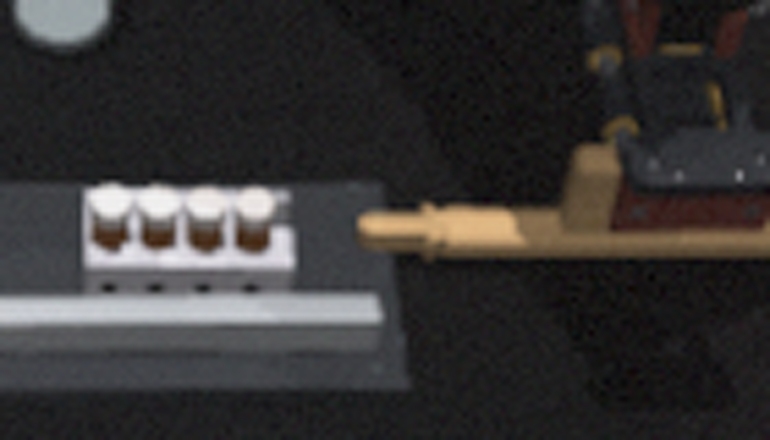

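View pics/t2z.png

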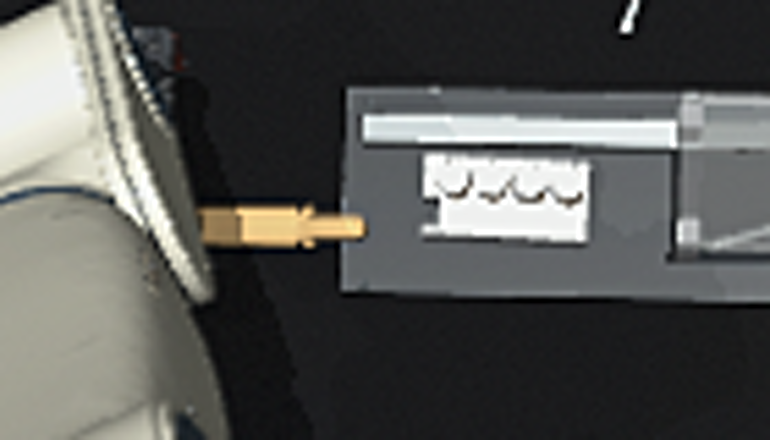

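```bash
python3 - <<'E'
from fit import *
t=ctrl.get_image('top');s=ctrl.get_image('scene')
im=cv2.cvtColor(np.asarray(t['pixels']),cv2.COLOR_RGB2BGR)
cv2.imwrite('pics/t3.png',cv2.resize(im[182:212,230:292],None,fx=12,fy=12,interpolation=cv2.INTER_CUBIC))
im=cv2.cvtColor(np.asarray(s['pixels']),cv2.COLOR_RGB2BGR)
cv2.imwrite('pics/s3.png',cv2.resize(im[215:250,280:350],None,fx=11,fy=11,interpolation=cv2.INTER_CUBIC))
E
```

```text
(no output)
```

View pics/t3.png

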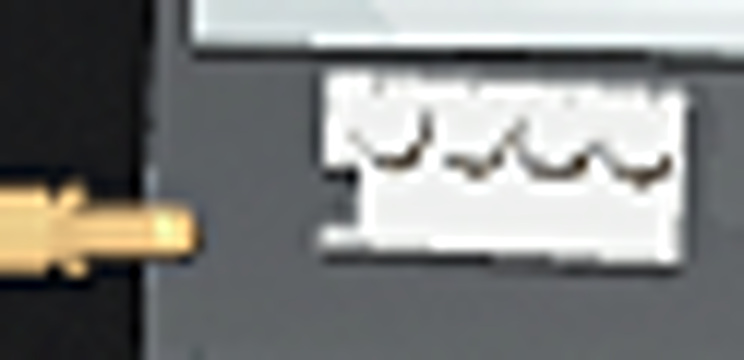

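View pics/s3.png

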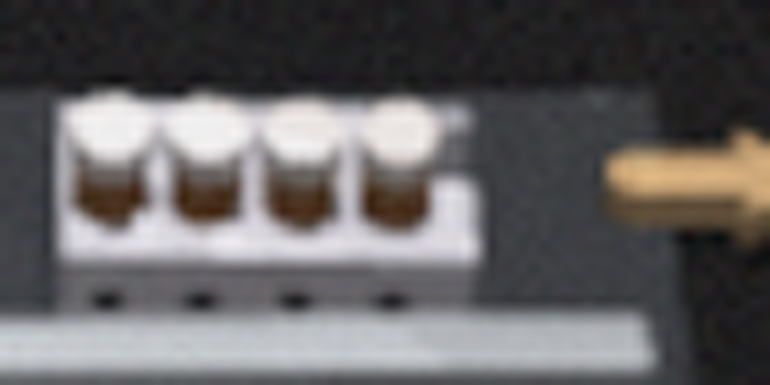

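```bash
cat > m1.py <<'E'
from fit import *
t=ctrl.get_image('top');s=ctrl.get_image('scene')
T=lambda P:un(P,12,(230,182));S=lambda P:un(P,11,(280,215))
Lc=[(23,48,42),(-23,48,42),(-23,-48,42),(23,-48,42)]
ot=(t,T([(322,75),(320,250),(683,262),(685,90)]),Lc);os_=(s,S([(480,265),(470,103),(62,100),(58,262)]),Lc)
for o in([ot],[os_],[ot,os_]): q,r=fit(o,[568,60,0]);print(q.round(3),r.round(1).tolist())
o=ctrl.get_obs();print(o['ee_pos'].round(1))
uz=o['ee_pos'][2]-32+12
print('slot',pix2w(t,T([(325,198)])[0],42),pix2w(s,S([(468,152)])[0],42))
print('nose',pix2w(t,T([(200,231)])[0],uz),pix2w(s,S([(605,168)])[0],uz))
print('fence',[pix2w(t,T([x])[0],34) for x in((200,48),(740,53))],[pix2w(s,S([x])[0],34) for x in((650,312),(5,314))])
E
python3 m1.py
```

```text
[ 5.66317e+02  6.16350e+01 -2.00000e-02] [[0.4, 0.3], [-0.0, -0.1], [-0.3, -0.2], [-0.0, -0.0]]
[ 5.68104e+02  5.73440e+01 -3.70000e-02] [[-0.2, -0.4], [-0.2, 0.6], [-0.0, 0.4], [0.4, -0.6]]
[ 5.66995e+02  5.89620e+01 -2.90000e-02] [[1.3, 0.0], [0.7, -0.4], [0.4, -0.3], [0.9, -0.1], [0.5, -0.8], [0.3, 0.1], [0.5, 0.2], [1.1, -0.8]]
[552.1 269.3  41.8]
slot [557.99740496 108.90926012  42.        ] [560.00210798 104.99886529  42.        ]
nose [551.76959052 144.4039419   21.77705883] [548.69375571 140.24000331  21.77705883]
fence [array([599.83353875, 144.32906668,  34.        ]), array([599.94571187,  -1.3204955 ,  34.        ])] [array([602.36428131, 143.92627097,  34.        ]), array([599.79088196,  -4.95376343,  34.        ])]
```

```bash
python3 -m handwheel '[[[0,0.001,0],[1,0,-2],0],[[0,0.001,0],[2,0,-2],0],[[0,0.001,0],[2,1,-0.5],0],[[0,0.001,0],[2,4,0],0],[[0,0,0],[1,6,0],0],[[0,0,0],[0,6,0],0],[[0,0,0],[0,5,0],0],[[0,0,0],[0,3,0],0],[[0,0,0],[0,1,0],0],[[0,0,0],[0,0,0],0]]'; python3 - <<'E'
from plan import *
plan([(559.5,243,46,-.005)],[1])
from fit import *
t=ctrl.get_image('top');s=ctrl.get_image('scene')
im=cv2.cvtColor(np.asarray(t['pixels']),cv2.COLOR_RGB2BGR)
cv2.imwrite('pics/t4.png',cv2.resize(im[182:212,230:292],None,fx=12,fy=12,interpolation=cv2.INTER_CUBIC))
im=cv2.cvtColor(np.asarray(s['pixels']),cv2.COLOR_RGB2BGR)
cv2.imwrite('pics/s4.png',cv2.resize(im[215:250,280:350],None,fx=11,fy=11,interpolation=cv2.INTER_CUBIC))
E
```

```text
t: 10.83
ee_pos: [560.9, 239.4, 46.8]
orientation: [3.141, -0.013, -0.001]
ft_force: [0.3, 1.1, -1.4]
width: 15.6
now [560.9 239.4  46.8] -0.008
[[0.000,0.000,-0.003],[-1.4,-3.6,0.8],J],
--
```

View pics/t4.png

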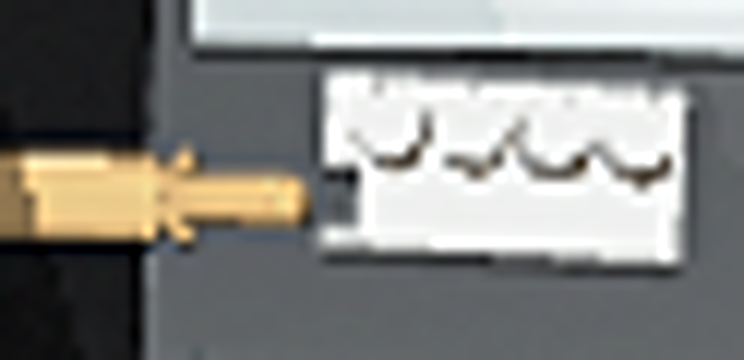

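View pics/s4.png

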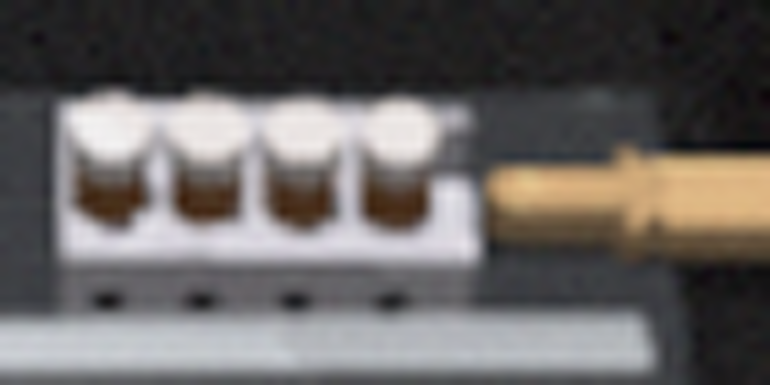

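```bash
python3 - <<'E'
from fit import *
t=ctrl.get_image('top');s=ctrl.get_image('scene')
T=lambda P:un(P,12,(230,182));S=lambda P:un(P,11,(280,215))
o=ctrl.get_obs();print(o['ee_pos'].round(1)); uz=o['ee_pos'][2]-32+12
print('slot',pix2w(t,T([(325,198)])[0],42),pix2w(s,S([(468,152)])[0],42))
print('nose',pix2w(t,T([(312,199)])[0],uz),pix2w(s,S([(488,190)])[0],uz))
E
```

```text
[561.  240.2  46.9]
slot [557.99740496 108.90926012  42.        ] [560.00210798 104.99886529  42.        ]
nose [560.06141394 113.74704546  26.86813124] [559.13851623 110.93783552  26.86813124]
```

```bash
python3 -m handwheel '[[[0,0,-0.001],[-0.5,0.5,0],0],[[0,0,-0.001],[-0.5,1,0.3],0],[[0,0,0],[0,1.5,0.3],0],[[0,0,0],[0,1.5,0.2],0],[[0,0,0],[0,1.5,0],0],[[0,0,0],[0,1.5,0],0],[[0,0,0],[0,1.5,0],0],[[0,0,0],[0,1,0],0],[[0,0,0],[0,0.5,0],0],[[0,0,0],[0,0,0],0]]'; python3 - <<'E'
from plan import *
plan([(559.5,225,46,-.005)],[1])
from fit import *
t=ctrl.get_image('top');s=ctrl.get_image('scene')
a=cv2.cvtColor(np.asarray(t['pixels']),cv2.COLOR_RGB2BGR)
a=cv2.resize(a[182:207,230:292],None,fx=11,fy=11,interpolation=cv2.INTER_CUBIC)
im=cv2.cvtColor(np.asarray(s['pixels']),cv2.COLOR_RGB2BGR)
b=cv2.resize(im[218:245,280:342],None,fx=11,fy=11,interpolation=cv2.INTER_CUBIC)
cv2.imwrite('pics/c5.png',np.vstack([a,b]))
E
```

```text
t: 11.87
ee_pos: [559.7, 229.3, 45.9]
orientation: [3.141, -0.006, -0.0]
ft_force: [0.2, 0.4, -1.1]
width: 16.0
now [559.7 229.3  45.9] -0.0038
[[0.000,0.000,0.001],[-0.1,4.3,-0.1],J],
--
```

View pics/c5.png

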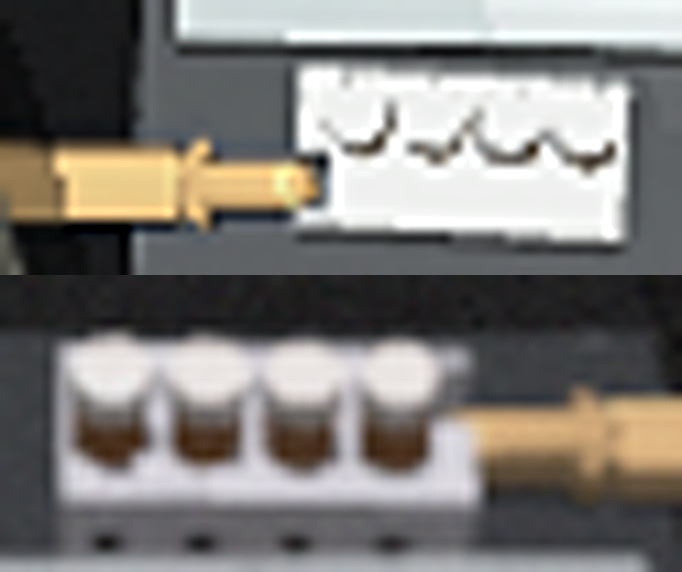

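Top and scene close-ups show the nose inside the socket at (315,182). There is still a gap of about 10 mm to the fence. A sideways push at the tail would swing the carriage, so I'll back out and square it against the fence with the nose on its outer side, at mid-length, then return to the socket.

```bash
python3 - <<'E'
from plan import *
plan([(559.5,252,46,-.004),(495,235,46,.25),(495.6,176,46,.25)],[3,7,7])
E
```

```text
now [559.6 229.5  46. ] -0.0036
[[0.000,-0.000,0.000],[-0.1,-7.5,-0.0],J],
[[0.000,-0.000,0.000],[-0.1,-7.5,-0.0],J],
[[0.000,-0.000,0.000],[-0.1,-7.5,-0.0],J],
--
[[-0.000,-0.000,-0.036],[-9.2,2.5,-0.0],J],
[[-0.000,-0.000,-0.036],[-9.3,2.1,-0.0],J],
[[-0.000,-0.000,-0.036],[-9.4,1.8,-0.0],J],
[[-0.000,-0.000,-0.036],[-9.4,1.5,-0.0],J],
[[-0.000,-0.000,-0.036],[-9.5,1.1,-0.0],J],
[[-0.000,-0.000,-0.036],[-9.5,0.8,-0.0],J],
[[-0.000,-0.000,-0.036],[-9.5,0.4,-0.0],J],
--
[[-0.000,-0.000,0.000],[-2.0,8.2,-0.0],J],
[[-0.000,-0.000,0.000],[-2.0,8.2,-0.0],J],
[[-0.000,-0.000,0.000],[-2.0,8.2,-0.0],J],
[[-0.000,-0.000,0.000],[-2.0,8.2,-0.0],J],
[[-0.000,-0.000,0.000],[-2.0,8.2,-0.0],J],
[[-0.000,-0.000,0.000],[-2.0,8.2,-0.0],J],
[[-0.000,-0.000,0.000],[-2.0,8.2,-0.0],J],
--
```

```bash
python3 -m handwheel '[[[0,0,0],[0,-5,0],0],[[0,0,0],[0,-9,0],0],[[0,0,0],[0,-9,0],0],[[0,0,-0.036],[-9,-2,0],0],[[0,0,-0.036],[-9,2,0],0],[[0,0,-0.036],[-9,2,0],0],[[0,0,-0.036],[-9,2,0],0],[[0,0,-0.036],[-9,1,0],0],[[0,0,-0.036],[-9,1,0],0],[[0,0,-0.03],[-9,0,0],0]]'; python3 - <<'E'
from plan import *
plan([(495.6,176,46,.25)],[7])
E
```

```text
t: 12.8
ee_pos: [498.7, 249.9, 46.5]
orientation: [-3.113, -0.401, -0.01]
ft_force: [0.1, 0.7, -1.3]
width: 15.5
now [498.7 249.9  46.5] 0.2562
[[-0.000,-0.001,0.001],[-3.1,10.1,0.0],J],
[[-0.000,-0.001,0.001],[-3.1,10.1,0.0],J],
[[-0.000,-0.001,0.001],[-3.1,10.1,0.0],J],
[[-0.000,-0.001,0.001],[-3.1,10.1,0.0],J],
[[-0.000,-0.001,0.001],[-3.1,10.1,0.1],J],
[[-0.000,-0.001,0.001],[-3.1,10.1,0.1],J],
[[-0.000,-0.001,0.001],[-3.1,10.1,0.1],J],
--
```

```bash
python3 -m handwheel '[[[0,0,0],[-1,5,0],0],[[0,0,0],[-2,9,0],0],[[0,0,0],[-2.5,11,0],0],[[0,0,0],[-2.5,11,0],0],[[0,-0.001,0],[-2.5,11,0],0],[[0,-0.001,0],[-2.5,11,0],0],[[0,-0.001,0],[-2,8,0],0],[[0,-0.001,0],[-1,5,0],0],[[0,0,0],[0,1,0],0],[[0,0,0],[0,0,0],0]]'; python3 - <<'E'
from plan import *
plan([(495.6,176,46,.25)],[1])
from fit import *
t=ctrl.get_image('top');s=ctrl.get_image('scene')
a=cv2.cvtColor(np.asarray(t['pixels']),cv2.COLOR_RGB2BGR)
a=cv2.resize(a[182:217,230:292],None,fx=10,fy=10,interpolation=cv2.INTER_CUBIC)
im=cv2.cvtColor(np.asarray(s['pixels']),cv2.COLOR_RGB2BGR)
b=cv2.resize(im[215:240,280:342],None,fx=10,fy=10,interpolation=cv2.INTER_CUBIC)
cv2.imwrite('pics/c6.png',np.vstack([a,b]))
E
```

```text
t: 13.63
ee_pos: [503.2, 169.5, 46.6]
orientation: [-3.114, -0.396, -0.005]
ft_force: [-0.1, 0.1, -0.8]
width: 15.7
now [503.2 169.5  46.6] 0.2533
[[-0.002,-0.003,0.003],[-5.7,-8.2,0.6],J],
--
```

View pics/c6.png

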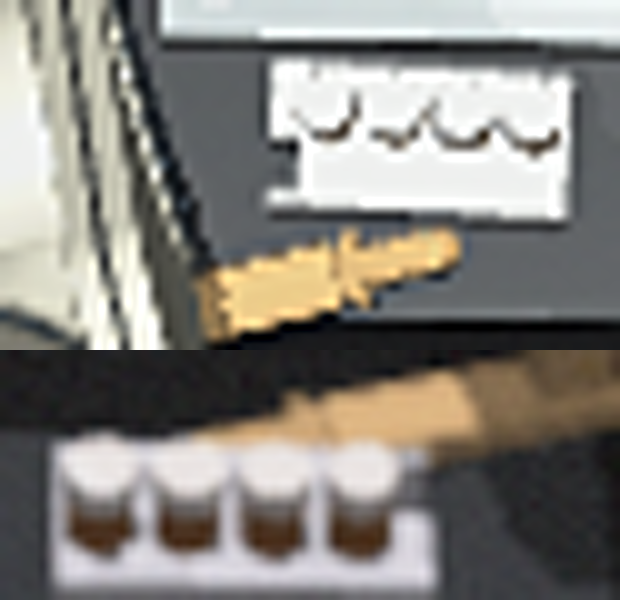

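```bash
python3 -m handwheel '[[[0,0,0],[0.6,0.15,0],0],[[0,0,0],[1.2,0.3,0],0],[[0,0,0],[1.2,0.3,0],0],[[0,0,0],[1.2,0.3,0],0],[[0,0,0],[1.2,0.3,0],0],[[0,0,0],[1.2,0.3,0],0],[[0,0,0],[1.2,0.3,0],0],[[0,0,0],[1.2,0.3,0],0],[[0,0,0],[1.2,0.3,0],0],[[0,0,0],[1,0.25,0],0]]'
```

```text
t: 14.57
ee_pos: [511.8, 171.6, 45.7]
orientation: [-3.114, -0.398, 0.007]
ft_force: [-3.4, -0.4, 0.8]
width: 15.8
```

```bash
python3 -m handwheel '[[[0,0,0],[0.6,0.15,0],0],[[0,0,0],[0.6,0.15,0],0],[[0,0,0],[0.6,0.15,0],0],[[0,0,0],[0.6,0.15,0],0],[[0,0,0],[0.6,0.15,0],0],[[0,0,0],[0.5,0.12,0],0],[[0,0,0],[0.5,0.12,0],0],[[0,0,0],[0.5,0.12,0],0],[[0,0,0],[0.5,0.12,0],0],[[0,0,0],[0.5,0.12,0],0]]'
```

```text
t: 15.4
ee_pos: [517.9, 171.5, 45.6]
orientation: [-3.114, -0.398, 0.008]
ft_force: [-2.8, -0.1, 0.5]
width: 15.6
```

```bash
python3 -m handwheel '[[[0,0,0],[0.5,0.12,0],0],[[0,0,0],[0.5,0.12,0],0],[[0,0,0],[0.5,0.12,0],0],[[0,0,0],[0.5,0.12,0],0],[[0,0,0],[0.4,0.1,0],0],[[0,0,0],[0.4,0.1,0],0],[[0,0,0],[0.4,0.1,0],0],[[0,0,0],[0.4,0.1,0],0],[[0,0,0],[0.4,0.1,0],0],[[0,0,0],[0.4,0.1,0],0]]'; python3 - <<'E'
from plan import *
plan([(495.6,176,46,.25)],[1])
from fit import *
t=ctrl.get_image('top');s=ctrl.get_image('scene')
a=cv2.cvtColor(np.asarray(t['pixels']),cv2.COLOR_RGB2BGR)
a=cv2.resize(a[177:212,230:292],None,fx=10,fy=10,interpolation=cv2.INTER_CUBIC)
im=cv2.cvtColor(np.asarray(s['pixels']),cv2.COLOR_RGB2BGR)
b=cv2.resize(im[222:247,280:342],None,fx=10,fy=10,interpolation=cv2.INTER_CUBIC)
cv2.imwrite('pics/c7.png',np.vstack([a,b]))
E
```

```text
t: 16.23
ee_pos: [520.0, 171.5, 45.1]
orientation: [-3.114, -0.394, 0.017]
ft_force: [-5.4, 1.1, 2.2]
width: 16.1
now [520.  171.5  45.1] 0.2517
[[-0.004,0.011,0.002],[-22.5,-10.4,-0.7],J],
--
```

View pics/c7.png

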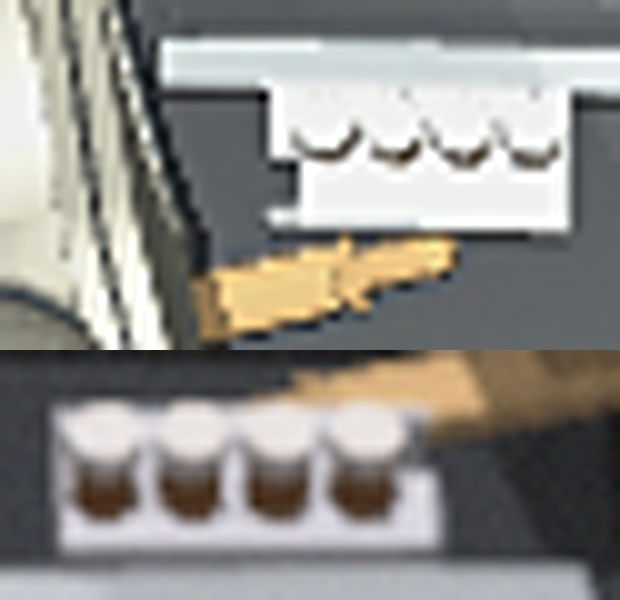

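```bash
python3 -m handwheel '[[[0,0.001,0],[0.4,0.1,0],0],[[0,0.001,0],[0.4,0.1,0],0],[[0,0.001,0],[0.4,0.1,0],0],[[0,0.001,0],[0.4,0.1,0],0],[[0,0.001,0],[0.5,0.1,0],0],[[0,0.001,0],[0.5,0.1,0],0],[[0,0.001,0],[0.5,0.1,0],0],[[0,0.001,0],[0.5,0.1,0],0],[[0,0,0],[0.5,0.1,0],0],[[0,0,0],[0.5,0.1,0],0]]'; python3 - <<'E'
from plan import *
plan([(495.6,176,46,.25)],[1])
E
```

```text
t: 17.17
ee_pos: [520.5, 171.6, 44.2]
orientation: [-3.113, -0.389, 0.019]
ft_force: [-5.0, -0.1, 1.7]
width: 15.8
now [520.5 171.6  44.2] 0.2484
[[-0.005,0.011,-0.002],[-23.1,-10.4,-1.5],J],
--
```

```bash
python3 -m handwheel '[[[0,0.002,0],[-3,-1,-0.5],0],[[0,0.002,0],[-5,-1,-0.5],0],[[0,0.002,0],[-4,-3,-0.5],0],[[0,0.002,0],[-1,-9,-0.5],0],[[0,0.002,0],[1,-11,-0.3],0],[[0,0.001,0],[2,-12,0],0],[[0,0,0],[2,-12,0],0],[[0,0,0],[2,-12,0],0],[[0,0,0],[2,-10,0],0],[[0,0,0],[1,-4,0],0]]'; python3 - <<'E'
from plan import *
plan([(569.6,252,46.3,-.005)],[9])
E
```

```text
t: 18.0
ee_pos: [502.5, 252.8, 48.9]
orientation: [-3.11, -0.396, -0.021]
ft_force: [-0.3, -0.3, -1.3]
width: 16.0
now [502.5 252.8  48.9] 0.253
[[-0.001,-0.002,0.029],[7.2,2.0,0.4],J],
[[-0.001,-0.002,0.029],[7.2,1.8,0.4],J],
[[-0.001,-0.002,0.029],[7.3,1.5,0.4],J],
[[-0.001,-0.002,0.029],[7.3,1.3,0.4],J],
[[-0.001,-0.002,0.029],[7.4,1.1,0.3],J],
[[-0.001,-0.002,0.029],[7.4,0.9,0.3],J],
[[-0.001,-0.002,0.029],[7.4,0.7,0.3],J],
[[-0.001,-0.002,0.029],[7.4,0.5,0.3],J],
[[-0.001,-0.002,0.029],[7.5,0.3,0.3],J],
--
```

```bash
python3 -m handwheel '[[[-0.001,-0.002,0.015],[4,0,0.4],0],[[-0.001,-0.002,0.03],[7,1,0.4],0],[[-0.001,-0.002,0.03],[8,1,0.4],0],[[-0.001,-0.002,0.03],[8,1,0.4],0],[[-0.001,-0.002,0.03],[8,1,0.3],0],[[-0.001,-0.002,0.03],[8,1,0.3],0],[[-0.001,-0.002,0.03],[8,1,0.3],0],[[-0.001,-0.001,0.03],[8,1,0.3],0],[[0,0,0.02],[5,1,0],0],[[0,0,0.005],[2,0,0],0]]'; python3 - <<'E'
from plan import *
plan([(569.6,250,46.3,-.005)],[1])
E
```

```text
t: 18.83
ee_pos: [572.9, 256.0, 44.8]
orientation: [3.137, -0.019, -0.005]
ft_force: [-0.2, 0.9, -1.2]
width: 15.8
now [572.9 256.   44.8] -0.012
[[0.004,0.003,-0.007],[-3.2,6.0,-1.4],J],
--
```

```bash
python3 -m handwheel '[[[0.002,0.001,-0.002],[-1,0,-0.5],0],[[0.002,0.001,-0.002],[-1.2,1,-0.5],0],[[0,0.001,-0.002],[-0.8,2,-0.4],0],[[0,0,0],[0,3,0],0],[[0,0,0],[0,3,0],0],[[0,0,0],[0,3,0],0],[[0,0,0],[0,3,0],0],[[0,0,0],[0,2,0],0],[[0,0,0],[0,0.5,0],0],[[0,0,0],[0,0,0],0]]'; python3 - <<'E'
from plan import *
plan([(569.6,229,46.3,-.005)],[1])
from fit import *
t=ctrl.get_image('top');s=ctrl.get_image('scene')
a=cv2.cvtColor(np.asarray(t['pixels']),cv2.COLOR_RGB2BGR)
a=cv2.resize(a[177:207,230:292],None,fx=10,fy=10,interpolation=cv2.INTER_CUBIC)
im=cv2.cvtColor(np.asarray(s['pixels']),cv2.COLOR_RGB2BGR)
b=cv2.resize(im[222:250,280:342],None,fx=10,fy=10,interpolation=cv2.INTER_CUBIC)
cv2.imwrite('pics/c8.png',np.vstack([a,b]))
E
```

```text
t: 19.67
ee_pos: [567.7, 235.7, 46.1]
orientation: [3.141, -0.007, -0.003]
ft_force: [0.3, 0.4, -1.1]
width: 15.7
now [567.7 235.7  46.1] -0.0042
[[0.001,0.002,0.001],[1.9,6.7,-0.2],J],
--
```

View pics/c8.png

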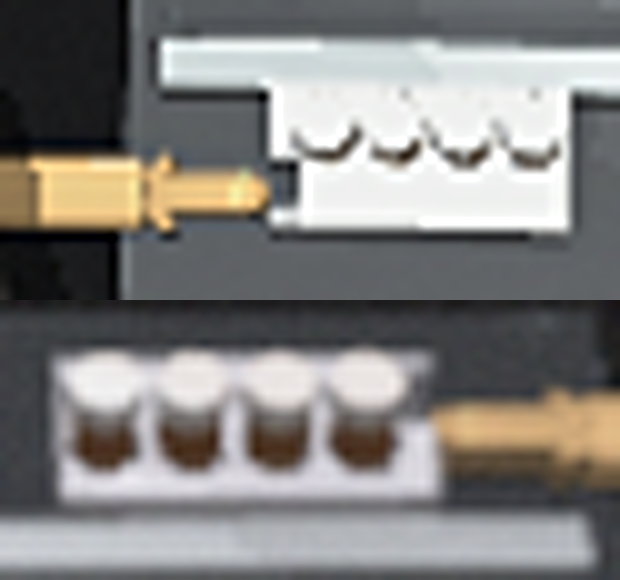

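```bash
python3 -m handwheel '[[[0,0.001,0],[0.4,0.5,0],0],[[0,0.001,0],[0.4,1,0],0],[[0,0,0],[0.1,1.2,0],0],[[0,0,0],[0,1.2,0],0],[[0,0,0],[0,1.2,0],0],[[0,0,0],[0,1.2,0],0],[[0,0,0],[0,1,0],0],[[0,0,0],[0,1,0],0],[[0,0,0],[0,0.5,0],0],[[0,0,0],[0,0,0],0]]'; python3 - <<'E'
from plan import *
plan([(569.6,229,46.3,-.005)],[1])
E
```

```text
t: 20.6
ee_pos: [568.8, 226.6, 46.1]
orientation: [3.141, -0.006, 0.0]
ft_force: [-0.5, -0.1, -1.9]
width: 15.7
now [568.8 226.6  46.1] -0.0035
[[0.001,-0.000,0.001],[0.8,-2.4,-0.2],J],
--
```

```bash
python3 -m handwheel '[[[0,0,0],[0.4,0.2,0],0],[[0,0,0],[0.5,0.3,0],0],[[0,0,0],[0.5,0.3,0],0],[[0,0,0],[0.5,0.3,0],0],[[0,0,0],[0.5,0.3,0],0],[[0,0,0],[0.4,0.2,0],0],[[0,0,0],[0.3,0.2,0],0],[[0,0,0],[0.3,0.2,0],0],[[0,0,0],[0.3,0.2,0],0],[[0,0,0],[0.3,0.2,0],0]]'
```

```text
t: 21.43
ee_pos: [571.9, 224.6, 45.9]
orientation: [-3.142, 0.008, 0.004]
ft_force: [-2.1, 2.1, 0.7]
width: 16.0
```

```bash
python3 -m handwheel '[[[0,0,0],[0.2,0.5,0],0],[[0,0,0],[0.2,1,0],0],[[0,0,0],[0.2,1.5,0],0],[[0,0,0],[0.2,1.5,0],0],[[0,0,0],[0.2,1.5,0],0],[[0,0,0],[0.2,1.5,0],0],[[0,0,0],[0.2,1.5,0],0],[[0,0,0],[0.2,1.5,0],0],[[0,0,0],[0.2,1.5,0],0],[[0,0,0],[0.2,1.5,0],0]]'; python3 - <<'E'
from plan import *
plan([(569.6,229,46.3,-.005)],[1])
E
```

```text
t: 22.27
ee_pos: [572.4, 213.6, 46.5]
orientation: [-3.137, 0.013, 0.007]
ft_force: [-1.5, 4.2, 0.4]
width: 16.0
now [572.4 213.6  46.5] -0.008
[[-0.005,0.005,-0.003],[-2.9,-15.4,0.2],J],
--
```

```bash
python3 -m handwheel '[[[-0.001,0,0],[0.2,1.8,0],0],[[-0.001,0,0],[0.2,2,0],0],[[-0.001,0,0],[0.2,2,0],0],[[-0.001,0,0],[0.2,2,0],0],[[-0.001,0,0],[0.2,2,0],0],[[0,0,0],[0.2,2,0],0],[[0,0,0],[0.2,2,0],0],[[0,0,0],[0.2,2,0],0],[[0,0,0],[0.2,2,0],0],[[0,0,0],[0.2,2,0],0]]'; python3 - <<'E'
from plan import *
plan([(569.6,229,46.3,-.005)],[1])
from fit import *
t=ctrl.get_image('top');s=ctrl.get_image('scene')
a=cv2.cvtColor(np.asarray(t['pixels']),cv2.COLOR_RGB2BGR)
a=cv2.resize(a[177:207,240:320],None,fx=9,fy=9,interpolation=cv2.INTER_CUBIC)
im=cv2.cvtColor(np.asarray(s['pixels']),cv2.COLOR_RGB2BGR)
b=cv2.resize(im[212:250,260:340],None,fx=9,fy=9,interpolation=cv2.INTER_CUBIC)
cv2.imwrite('pics/c9.png',np.vstack([a,b])[:600])
E
```

```text
t: 23.1
ee_pos: [572.6, 192.4, 46.0]
orientation: [-3.141, 0.016, 0.013]
ft_force: [-3.5, 3.7, -1.0]
width: 15.6
now [572.6 192.4  46. ] -0.01
[[-0.000,0.008,-0.005],[-3.4,-36.6,-0.3],J],
--
```

View pics/c9.png

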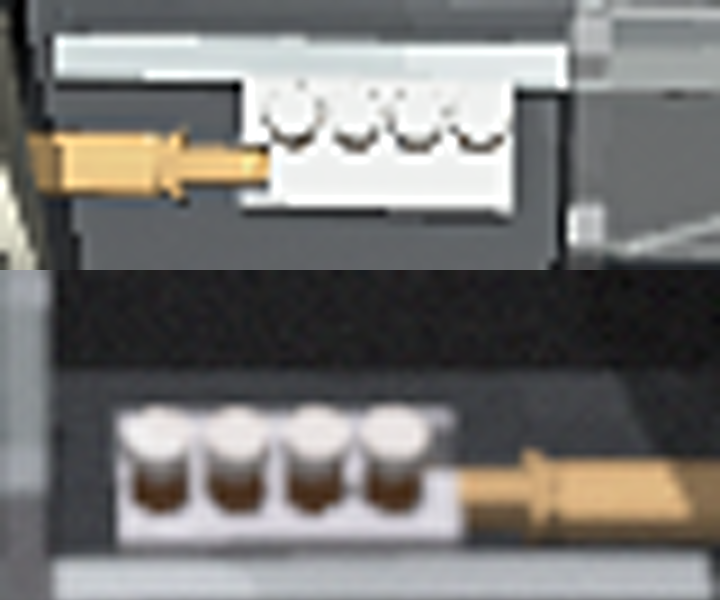

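The carriage is flush with the fence, its nose about 15–20 mm before the guard. I'll keep feeding it with a light sideways press.

```bash
python3 -m handwheel '[[[0,0.001,-0.001],[0.1,2,0],0],[[0,0.001,-0.001],[0.12,2,0],0],[[0,0.001,-0.001],[0.12,2,0],0],[[0,0.001,-0.001],[0.12,2,0],0],[[0,0.001,0],[0.12,2,0],0],[[0,0,0],[0.12,2,0],0],[[0,0,0],[0.12,2,0],0],[[0,0,0],[0.12,2,0],0],[[0,0,0],[0.12,2,0],0],[[0,0,0],[0.12,2,0],0]]'; python3 - <<'E'
from plan import *
plan([(569.6,229,46.3,-.005)],[1])
E
```

```text
t: 24.03
ee_pos: [571.9, 172.4, 46.1]
orientation: [-3.14, 0.012, 0.01]
ft_force: [-3.7, 3.2, 0.1]
width: 16.1
now [571.9 172.4  46.1] -0.0075
[[-0.001,0.006,-0.003],[-2.8,-56.6,-0.1],J],
--
```

```bash
python3 -m handwheel '[[[0,0,0],[0,2,0],0],[[0,0,0],[0,2,0],0],[[0,0.001,0],[0,2,0],0],[[0,0,0],[0.05,2,0],0],[[0,0.001,0],[0.05,2,0],0],[[0,0,0],[0.08,2,0],0],[[0,0.001,0],[0.08,2,0],0],[[0,0,0],[0.08,2,0],0],[[0,0,0],[0.08,2,0],0],[[0,0,0],[0.08,2,0],0]]'; python3 - <<'E'
from plan import *
plan([(569.6,229,46.3,-.005)],[1])
from fit import *
t=ctrl.get_image('top');s=ctrl.get_image('scene')
a=cv2.cvtColor(np.asarray(t['pixels']),cv2.COLOR_RGB2BGR)
a=cv2.resize(a[172:212,250:350],None,fx=7.5,fy=7.5,interpolation=cv2.INTER_CUBIC)
im=cv2.cvtColor(np.asarray(s['pixels']),cv2.COLOR_RGB2BGR)
b=cv2.resize(im[210:250,210:310],None,fx=7.5,fy=7.5,interpolation=cv2.INTER_CUBIC)
cv2.imwrite('pics/c10.png',np.vstack([a,b])[:600])
E
```

```text
t: 24.87
ee_pos: [571.6, 150.9, 46.1]
orientation: [-3.14, 0.012, 0.006]
ft_force: [-3.3, 3.9, -0.4]
width: 15.8
now [571.6 150.9  46.1] -0.0078
[[-0.002,0.004,-0.003],[-2.6,-78.1,-0.1],J],
--
```

View pics/c10.png

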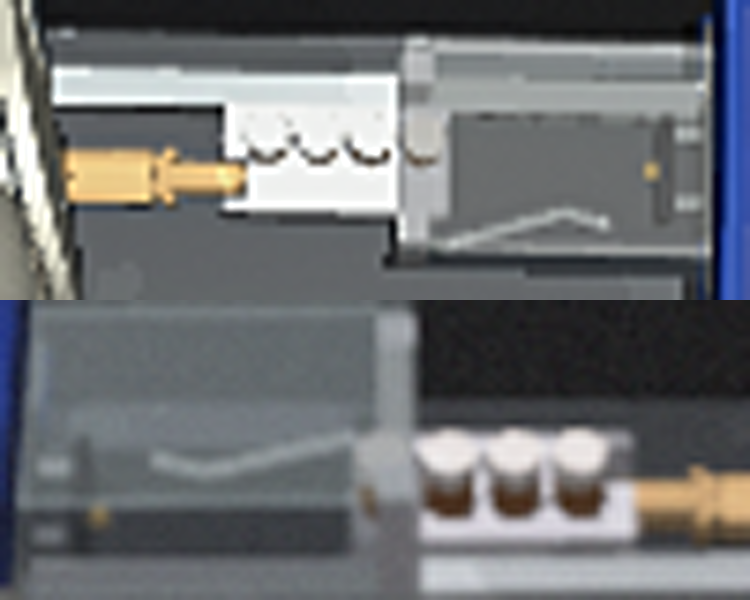

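```bash
python3 -m handwheel '[[[0,0,0],[0.05,2,0],0],[[0,0,0],[0.05,2,0],0],[[0,0.001,0],[0.05,2,0],0],[[0,0,0],[0.05,2,0],0],[[0,0.001,0],[0.05,2,0],0],[[0,0,0],[0.06,2,0],0],[[0,0.001,0],[0.06,2,0],0],[[0,0,0],[0.06,2,0],0],[[0,0,0],[0.06,2,0],0],[[0,0,0],[0.06,2,0],0]]'; python3 - <<'E'
from plan import *
plan([(569.6,229,46.3,-.005)],[1])
E
```

```text
t: 25.8
ee_pos: [571.3, 130.1, 46.1]
orientation: [-3.139, 0.013, 0.003]
ft_force: [-2.7, 4.1, -1.0]
width: 15.8
now [571.3 130.1  46.1] -0.0081
[[-0.002,0.002,-0.003],[-2.5,-98.8,0.1],J],
--
```

```bash
python3 -m handwheel '[[[0,0,0],[0.05,2,0],0],[[0,0,0],[0.05,2,0],0],[[0,0.001,0],[0.05,2,0],0],[[0,0,0],[0.05,2,0],0],[[0,0.001,0],[0.05,2,0],0],[[0,0,0],[0.06,2,0],0],[[0,0.001,0],[0.06,2,0],0],[[0,0,0],[0.06,2,0],0],[[0,0,0],[0.06,2,0],0],[[0,0,0],[0.06,2,0],0]]'; python3 - <<'E'
from plan import *
plan([(569.6,229,46.3,-.005)],[1])
E
```

```text
t: 26.63
ee_pos: [571.4, 112.7, 46.9]
orientation: [-3.134, 0.016, -0.002]
ft_force: [-3.2, 8.1, 0.2]
width: 16.0
now [571.4 112.7  46.9] -0.0104
[[-0.008,-0.001,-0.005],[-3.0,-116.2,1.5],J],
--
```

```bash
python3 -m handwheel '[[[-0.001,0,0],[0.05,2,0.1],0],[[-0.001,0,0],[0.05,2,0.1],0],[[-0.001,0,0],[0.05,2,0.1],0],[[-0.001,0,0],[0.05,2,0.1],0],[[-0.001,0,-0.001],[0.05,2,0],0],[[-0.001,0,0],[0.06,2,0],0],[[0,0,0],[0.06,2,0],0],[[0,0,0],[0.06,2,0],0],[[0,0,0],[0.06,2,0],0],[[0,0,0],[0.06,2,0],0]]'; python3 - <<'E'
from plan import *
plan([(569.6,229,46.3,-.005)],[1])
from fit import *
t=ctrl.get_image('top');s=ctrl.get_image('scene')
a=cv2.cvtColor(np.asarray(t['pixels']),cv2.COLOR_RGB2BGR)
a=cv2.resize(a[172:212,250:350],None,fx=7.5,fy=7.5,interpolation=cv2.INTER_CUBIC)
im=cv2.cvtColor(np.asarray(s['pixels']),cv2.COLOR_RGB2BGR)
b=cv2.resize(im[210:250,210:310],None,fx=7.5,fy=7.5,interpolation=cv2.INTER_CUBIC)
cv2.imwrite('pics/c11.png',np.vstack([a,b])[:600])
E
```

```text
t: 27.47
ee_pos: [571.2, 96.5, 46.8]
orientation: [-3.134, 0.017, -0.002]
ft_force: [-2.9, 6.3, 0.5]
width: 16.0
now [571.2  96.5  46.8] -0.0109
[[-0.008,-0.001,-0.006],[-3.1,-132.5,1.6],J],
--
```

View pics/c11.png

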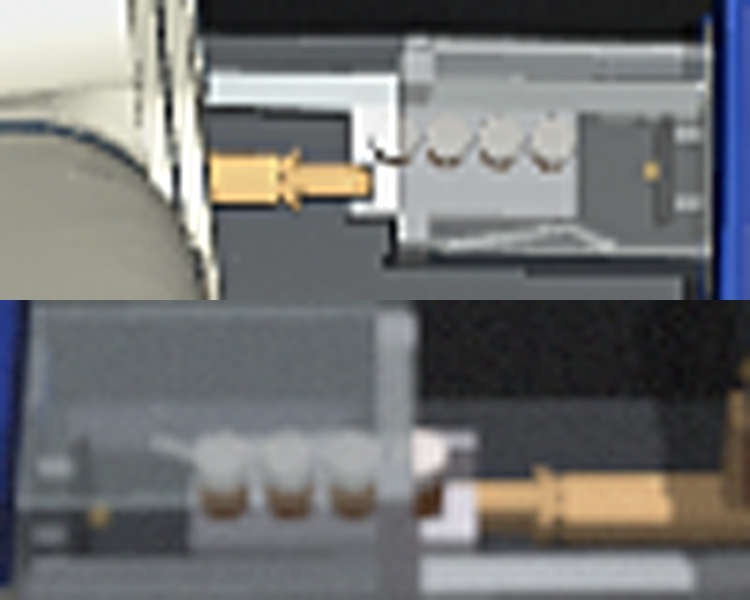

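```bash
python3 -m handwheel '[[[-0.001,0,-0.001],[0.05,2,0.1],0],[[-0.001,0,-0.001],[0.05,2,0.1],0],[[-0.001,0,0],[0.05,2,0.1],0],[[-0.001,0,0],[0.05,2,0.1],0],[[-0.001,0,-0.001],[0.05,2,0],0],[[-0.001,0,0],[0.05,2,0],0],[[0,0,0],[0.05,2,0],0],[[0,0,0],[0.05,2,0],0],[[0,0,0],[0.05,2,0],0],[[0,0,0],[0.05,2,0],0]]'; python3 - <<'E'
from plan import *
plan([(569.6,229,46.3,-.005)],[1])
E
```

```text
t: 28.4
ee_pos: [570.8, 78.7, 46.6]
orientation: [-3.136, 0.014, -0.001]
ft_force: [-2.7, 6.3, 0.4]
width: 15.5
now [570.8  78.7  46.6] -0.0086
[[-0.006,-0.000,-0.004],[-2.5,-150.3,1.1],J],
--
```

```bash
python3 -m handwheel '[[[-0.001,0,0],[0.05,1.5,0],0],[[-0.001,0,0],[0.05,1.5,0],0],[[-0.001,0,0],[0.05,1.5,0],0],[[0,0,0],[0.05,1.5,0],0],[[0,0,0],[0.05,1.5,0],0],[[0,0,0],[0.05,1.5,0],0],[[0,0,0],[0.05,1.5,0],0],[[0,0,0],[0.05,1.5,0],0],[[0,0,0],[0.05,1.5,0],0],[[0,0,0],[0.05,1.5,0],0]]'; python3 - <<'E'
from plan import *
plan([(569.6,229,46.3,-.005)],[1])
E
```

```text
t: 29.23
ee_pos: [570.6, 65.6, 46.7]
orientation: [-3.135, 0.014, 0.0]
ft_force: [-2.4, 6.8, 1.0]
width: 15.6
now [570.6  65.6  46.7] -0.009
[[-0.006,0.000,-0.004],[-2.4,-163.3,1.4],J],
--
```

```bash
python3 -m handwheel '[[[-0.001,0,0],[0.05,1.2,0],0],[[-0.001,0,0],[0.05,1.2,0],0],[[0,0,0],[0.05,1.2,0],0],[[0,0,0],[0.05,1.2,0],0],[[0,0,0],[0.05,1.2,0],0],[[0,0,0],[0.05,1.2,0],0],[[0,0,0],[0.05,1.2,0],0],[[0,0,0],[0.05,1.2,0],0],[[0,0,0],[0.05,1.2,0],0],[[0,0,0],[0.05,1.2,0],0]]'; python3 - <<'E'
from plan import *
plan([(569.6,229,46.3,-.005)],[1])
from fit import *
t=ctrl.get_image('top');s=ctrl.get_image('scene')
a=cv2.cvtColor(np.asarray(t['pixels']),cv2.COLOR_RGB2BGR)
a=cv2.resize(a[172:212,250:350],None,fx=7.5,fy=7.5,interpolation=cv2.INTER_CUBIC)
im=cv2.cvtColor(np.asarray(s['pixels']),cv2.COLOR_RGB2BGR)
b=cv2.resize(im[210:250,210:310],None,fx=7.5,fy=7.5,interpolation=cv2.INTER_CUBIC)
cv2.imwrite('pics/c12.png',np.vstack([a,b])[:600])
E
```

```text
t: 30.07
ee_pos: [570.9, 59.9, 47.7]
orientation: [-3.128, 0.019, -0.001]
ft_force: [-2.8, 10.3, 0.4]
width: 15.9
now [570.9  59.9  47.7] -0.0119
[[-0.013,-0.000,-0.007],[-3.3,-169.0,3.6],J],
--
```

View pics/c12.png

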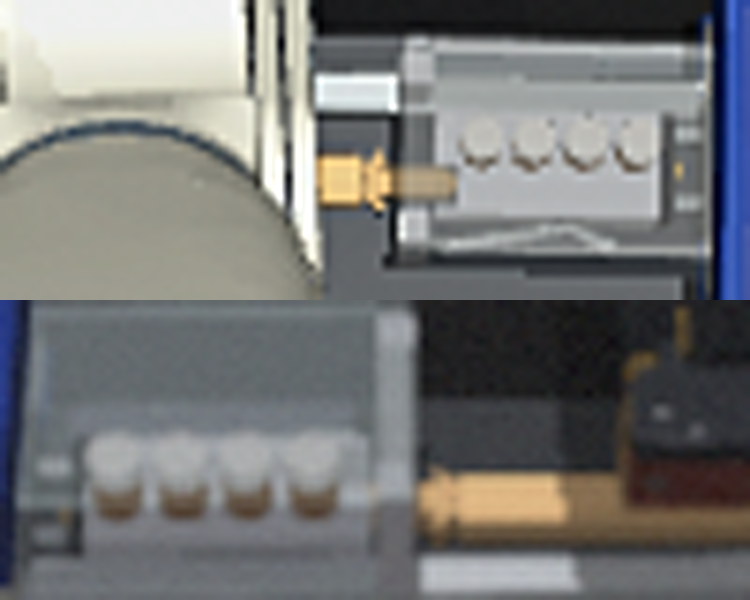

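```bash
python3 -m handwheel '[[[-0.001,0,-0.001],[0.05,1.2,0.1],0],[[-0.001,0,0],[0.05,1.2,0.1],0],[[-0.001,0,-0.001],[0.05,1.2,0.1],0],[[-0.001,0,0],[0.05,1.2,0.1],0],[[-0.001,0,-0.001],[0.05,1.2,0.1],0],[[-0.001,0,0],[0.05,1.2,0.1],0],[[-0.001,0,-0.001],[0.05,1.3,0.1],0],[[-0.001,0,0],[0.05,1.3,0],0],[[-0.001,0,0],[0.05,1.3,0],0],[[-0.001,0,0],[0.05,1.3,0],0]]'; python3 - <<'E'
from plan import *
plan([(569.6,229,46.3,-.005)],[1])
E
```

```text
t: 31.0
ee_pos: [570.9, 59.7, 48.4]
orientation: [-3.122, 0.019, -0.001]
ft_force: [-2.1, 11.4, -0.1]
width: 16.0
now [570.9  59.7  48.4] -0.0125
[[-0.019,-0.001,-0.007],[-3.4,-169.2,5.4],J],
--
```

Motion has stalled: 0.2 mm of advance for 12 mm commanded, at 11.4 N, in both readings. That means the carriage is on the rigid stop. Next I'll unload, centre the nose in the slot and withdraw.

```bash
python3 -m handwheel '[[[0.001,0,0],[-0.2,-0.2,0],0],[[0.002,0,0],[-0.5,-0.3,0],0],[[0.002,0,0.001],[-0.6,-0.3,0],0],[[0.002,0,0.001],[-0.6,-0.3,0],0],[[0.002,0,0.001],[-0.3,-0.5,0],0],[[0.002,0,0],[0,-1,0],0],[[0,0,0],[0,-2,0],0],[[0,0,0],[0,-3,0],0],[[0,0,0],[0,-3,0],0],[[0,0,0],[0,-3,0],0]]'; python3 - <<'E'
from plan import *
plan([(569.6,229,46.3,-.005)],[1])
from fit import *
t=ctrl.get_image('top');s=ctrl.get_image('scene')
a=cv2.cvtColor(np.asarray(t['pixels']),cv2.COLOR_RGB2BGR)
a=cv2.resize(a[172:212,250:350],None,fx=7.5,fy=7.5,interpolation=cv2.INTER_CUBIC)
im=cv2.cvtColor(np.asarray(s['pixels']),cv2.COLOR_RGB2BGR)
b=cv2.resize(im[210:250,210:310],None,fx=7.5,fy=7.5,interpolation=cv2.INTER_CUBIC)
cv2.imwrite('pics/c13.png',np.vstack([a,b])[:600])
E
```

```text
t: 31.83
ee_pos: [571.1, 71.5, 49.4]
orientation: [-3.114, 0.02, -0.009]
ft_force: [0.1, 0.0, -1.4]
width: 15.7
now [571.1  71.5  49.4] -0.013
[[-0.028,-0.006,-0.008],[-3.6,-157.4,7.4],J],
--
```

View pics/c13.png

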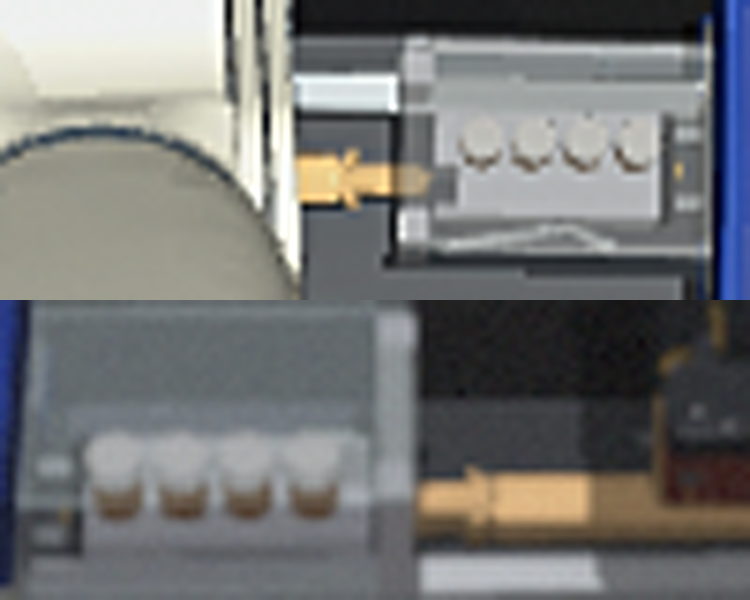

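The carriage stays at the stop: its nose edge is still at u≈660, with the pin pressed in at (680,170). Now I'll withdraw.

```bash
python3 -m handwheel '[[[-0.003,-0.001,-0.001],[0,-6,0],0],[[-0.003,-0.001,-0.001],[0,-10,0],0],[[-0.003,-0.001,-0.001],[0,-13,0],0],[[-0.003,-0.001,-0.001],[0,-15,0],0],[[-0.003,-0.001,-0.001],[0,-15,0],0],[[-0.003,-0.001,-0.001],[0,-15,-2],0],[[-0.003,0,0],[0,-15,-6],0],[[-0.003,0,0],[-2,-15,-10],0],[[-0.003,0,0],[-5,-15,-12],0],[[-0.001,0,0],[-10,-12,-12],0]]'; python3 - <<'E'
from plan import *
plan([(348.2,310.4,115,-.16)],[12])
E
```

```text
t: 32.77
ee_pos: [554.5, 213.1, 92.1]
orientation: [3.138, -0.012, -0.004]
ft_force: [-0.7, 0.4, -1.0]
width: 15.9
now [554.5 213.1  92.1] -0.0076
[[0.000,0.000,0.013],[-17.3,-8.0,-1.9],J],
[[0.000,0.000,0.013],[-17.4,-7.8,-1.9],J],
[[0.000,0.000,0.013],[-17.5,-7.5,-1.9],J],
[[0.000,0.000,0.013],[-17.5,-7.3,-1.9],J],
[[0.000,0.000,0.013],[-17.6,-7.1,-1.9],J],
[[0.000,0.000,0.013],[-17.7,-6.9,-1.9],J],
[[0.000,0.000,0.013],[-17.8,-6.6,-1.9],J],
[[0.000,0.000,0.013],[-17.9,-6.4,-1.9],J],
[[0.000,0.000,0.013],[-18.0,-6.2,-1.9],J],
[[0.000,0.000,0.013],[-18.1,-6.0,-1.9],J],
[[0.000,0.000,0.013],[-18.1,-5.7,-1.9],J],
[[0.000,0.000,0.013],[-18.2,-5.5,-1.9],J],
--
```

```bash
python3 -m handwheel '[[[0,0,0.015],[-18,-8,-3],0],[[0,0,0.015],[-20,-9,-3],0],[[0,0,0.015],[-21,-9,-2],0],[[0,0,0.015],[-21,-9,-2],0],[[0,0,0.015],[-21,-9,-2],0],[[0,0,0.015],[-21,-8,-2],0],[[0,0,0.015],[-21,-8,-2],0],[[0,0,0.015],[-21,-8,0],0],[[0,0,0.015],[-21,-7,0],0],[[0,0,0.01],[-10,-4,0],0]]'; python3 - <<'E'
from plan import *
plan([(348.2,310.4,60,-.16)],[8])
E
```

```text
t: 33.6
ee_pos: [357.6, 320.4, 112.4]
orientation: [-3.132, 0.243, -0.012]
ft_force: [0.1, 0.7, -1.3]
width: 15.5
now [357.6 320.4 112.4] -0.1546
[[-0.000,-0.001,0.001],[-1.0,1.4,6.5],J],
[[-0.000,-0.001,0.001],[-1.0,1.4,6.5],J],
[[-0.000,-0.001,0.001],[-1.0,1.4,6.5],J],
[[-0.000,-0.001,0.001],[-1.0,1.4,6.5],J],
[[-0.000,-0.001,0.001],[-1.0,1.4,6.5],J],
[[-0.000,-0.001,0.001],[-1.0,1.4,6.5],J],
[[-0.000,-0.001,0.001],[-1.0,1.4,6.6],J],
[[-0.000,-0.001,0.001],[-1.0,1.4,6.6],J],
--
```

```bash
python3 -m handwheel '[[[0,-0.001,0.001],[-0.5,1,3],0],[[0,-0.001,0.001],[-0.5,1.4,6],0],[[0,-0.001,0.001],[-0.5,1.4,7],0],[[0,-0.001,0.001],[-0.5,1.4,7],0],[[0,-0.001,0.001],[-0.5,1.4,7],0],[[0,-0.001,0],[-0.5,1.4,7],0],[[0,0,0],[-0.5,1,6],0],[[0,0,0],[0,0,4],0],[[0,0,0],[0,0,2],0],[[0,0,0],[0,0,0],0]]'; python3 - <<'E'
from plan import *
plan([(348.2,310.4,37,-.16)],[6])
E
```

```text
t: 34.43
ee_pos: [352.6, 311.9, 57.1]
orientation: [3.132, -0.249, 0.001]
ft_force: [-0.1, 0.4, -0.8]
width: 15.8
now [352.6 311.9  57.1] -0.1584
[[-0.000,-0.000,0.000],[-0.7,0.4,3.4],J],
[[-0.000,-0.000,0.000],[-0.7,0.4,3.4],J],
[[-0.000,-0.000,0.000],[-0.7,0.4,3.4],J],
[[-0.000,-0.000,0.000],[-0.7,0.4,3.4],J],
[[-0.000,-0.000,0.000],[-0.7,0.4,3.4],J],
[[-0.000,-0.000,0.000],[-0.7,0.4,3.4],J],
--
```

```bash
python3 -m handwheel '[[[0,0,0],[-0.8,0.4,2],0],[[0,0,0],[-0.8,0.4,3],0],[[0,0,0],[-0.8,0.4,3],0],[[0,0,0],[-0.8,0.3,3],0],[[0,0,0],[-0.7,0,3],0],[[0,0,0],[-0.3,0,2],0],[[0,0,0],[0,0,1],0],[[0,0,0],[0,0,0.5],0],[[0,0,0],[0,0,0],0],[[0,0,0],[0,0,0],0]]'; python3 - <<'E'
from plan import *
plan([(348.2,310.4,37,-.16)],[1])
from fit import *
t=ctrl.get_image('top');s=ctrl.get_image('scene')
a=cv2.cvtColor(np.asarray(t['pixels']),cv2.COLOR_RGB2BGR)
a=cv2.resize(a[235:290,140:260],None,fx=6,fy=6,interpolation=cv2.INTER_CUBIC)
im=cv2.cvtColor(np.asarray(s['pixels']),cv2.COLOR_RGB2BGR)
b=cv2.resize(im[160:205,325:445],None,fx=6,fy=6,interpolation=cv2.INTER_CUBIC)
cv2.imwrite('pics/c14.png',np.vstack([a,b])[:600])
E
```

```text
t: 35.27
ee_pos: [348.4, 311.8, 38.5]
orientation: [-3.13, 0.248, -0.003]
ft_force: [0.1, 0.4, -1.5]
width: 15.8
now [348.4 311.8  38.5] -0.1581
[[-0.002,-0.002,0.002],[0.0,1.4,1.5],J],
--
```

View pics/c14.png

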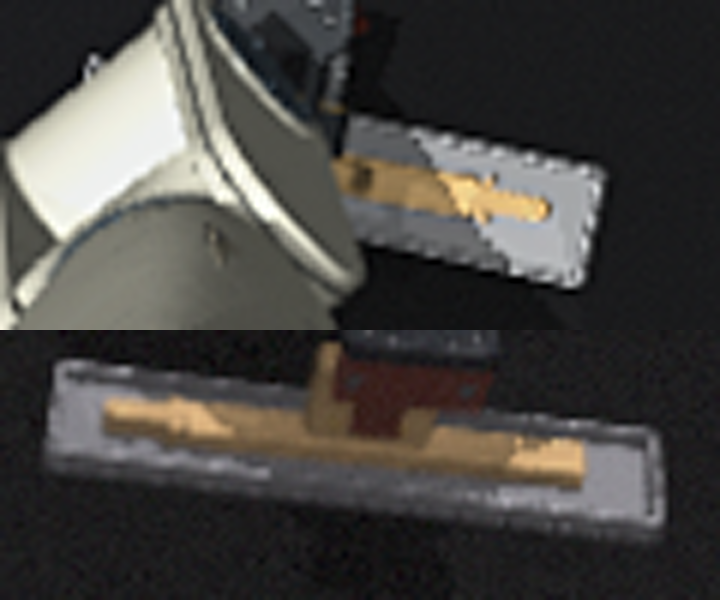

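The stick is inside the tray, about 2 mm above the floor and clear of the walls. I'll lower it gently until it touches, then release.

```bash
python3 -m handwheel '[[[0,0,0],[0,0.3,0.5],0],[[0,0,0],[0,0.3,0.5],0],[[0,0,0],[0,0.3,0.5],0],[[0,0,0],[0,0.3,0.4],0],[[0,0,0],[0,0,0.4],0],[[0,0,0],[0,0,0.3],0],[[0,0,0],[0,0,0.3],0],[[0,0,0],[0,0,0.2],0],[[0,0,0],[0,0,0],0],[[0,0,0],[0,0,0],0]]'
```

```text
t: 36.2
ee_pos: [348.6, 310.8, 36.6]
orientation: [-3.129, 0.248, -0.006]
ft_force: [-1.4, -1.0, 2.6]
width: 15.6
```

```bash
python3 -m handwheel '[[[0,0,0],[0,0,0],0.3],[[0,0,0],[0,0,0],0.5],[[0,0,0],[0,0,0],0.7],[[0,0,0],[0,0,0],0.9],[[0,0,0],[0,0,0],1],[[0,0,0],[0,0,0],1],[[0,0,0],[0,0,0],1],[[0,0,0],[0,0,0],1],[[0,0,0],[0,0,0],1],[[0,0,0],[0,0,0],1]]'
```

```text
t: 37.03
ee_pos: [349.0, 311.0, 35.9]
orientation: [-3.129, 0.248, -0.006]
ft_force: [0.0, -0.6, -0.6]
width: 79.3
```

```bash
python3 -m handwheel '[[[0,0,0],[0,0,-3],1],[[0,0,0],[0,0,-8],1],[[0,0,0],[0,0,-14],1],[[0,0,0],[0,0,-20],1],[[0,0,0],[0,0,-22],1],[[0,0,0],[0,0,-22],1],[[0,0,0],[0,0,-22],1],[[0,0,0],[0,0,-20],1],[[0,0,0],[0,0,-15],1],[[0,0,0],[0,0,-5],1]]'
```

```text
t: 37.87
ee_pos: [346.8, 309.3, 197.1]
orientation: [-3.131, 0.248, -0.002]
ft_force: [0.1, 0.9, 0.3]
width: 87.8
```

```bash
python3 -m handwheel '[[[0,0,0],[10,-15,-5],1],[[0,0,0],[15,-25,-5],1],[[0,0,0],[15,-25,-5],1],[[0,0,0],[15,-25,0],1],[[0,0,0],[15,-25,0],1],[[0,0,0],[15,-25,0],1],[[0,0,0],[15,-25,0],1],[[0,0,0],[10,-15,0],1],[[0,0,0],[5,-5,0],1],[[0,0,0],[0,0,0],1]]'; python3 - <<'E'
from h import *
t=snap('top','t9.png');s=snap('scene','s9.png')
a=cv2.imread('pics/t9.png');b=cv2.imread('pics/s9.png')
cv2.imwrite('pics/c15.png',np.vstack([cv2.resize(a[172:212,250:350],None,fx=7.5,fy=7.5,interpolation=cv2.INTER_CUBIC),cv2.resize(b[210:250,210:310],None,fx=7.5,fy=7.5,interpolation=cv2.INTER_CUBIC)]))
cv2.imwrite('pics/c16.png',np.vstack([cv2.resize(a[235:290,140:260],None,fx=6,fy=6,interpolation=cv2.INTER_CUBIC),cv2.resize(b[160:205,325:445],None,fx=6,fy=6,interpolation=cv2.INTER_CUBIC)]))
d=cv2.absdiff(b,cv2.imread('pics/scene0.png')).max(2);cv2.imwrite('pics/d.png',np.hstack([cv2.resize(d,None,fx=.7,fy=.7)*2,cv2.resize(cv2.absdiff(a,cv2.imread('pics/top0.png')).max(2),None,fx=.7,fy=.7)*2]))
for p in(t,s):
    for q in['carriage_mid','carriage_nose']:
        print(q,[(c2w(p,r['position']).round(0).tolist(),round(r['score'],2)) for r in ctrl.spot_point(p,q)])
E
```

```text
t: 38.7
ee_pos: [492.3, 478.2, 213.8]
orientation: [3.132, -0.249, 0.001]
ft_force: [-0.9, -0.3, -0.5]
width: 87.8
carriage_mid [([766.0, 358.0, 16.0], 0.96), ([631.0, 458.0, 16.0], 0.9), ([736.0, -179.0, 15.0], 0.84), ([238.0, -271.0, 16.0], 0.84), ([388.0, -262.0, -2.0], 0.46)]
carriage_nose [([658.0, 415.0, 2.0], 0.75), ([274.0, -318.0, 0.0], 0.65), ([685.0, -172.0, 4.0], 0.63), ([733.0, 316.0, -3.0], 0.57)]
carriage_mid [([240.0, -277.0, 12.0], 0.94), ([740.0, -183.0, 16.0], 0.89), ([630.0, 459.0, 16.0], 0.72), ([766.0, 353.0, 16.0], 0.59)]
carriage_nose [([274.0, -323.0, 3.0], 0.95), ([688.0, -179.0, -2.0], 0.93), ([660.0, 408.0, -3.0], 0.71), ([756.0, 165.0, 3.0], 0.71), ([736.0, 313.0, -3.0], 0.61)]
```

View pics/c15.png

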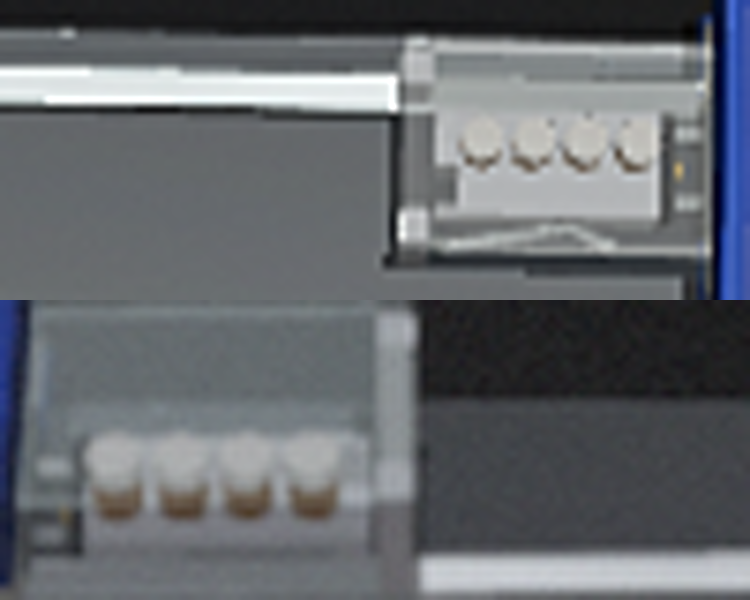

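View pics/c16.png

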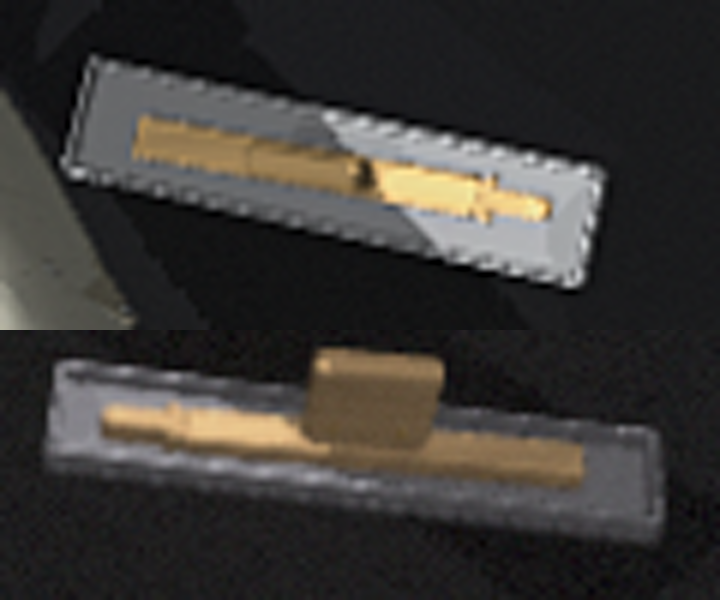

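View pics/d.png

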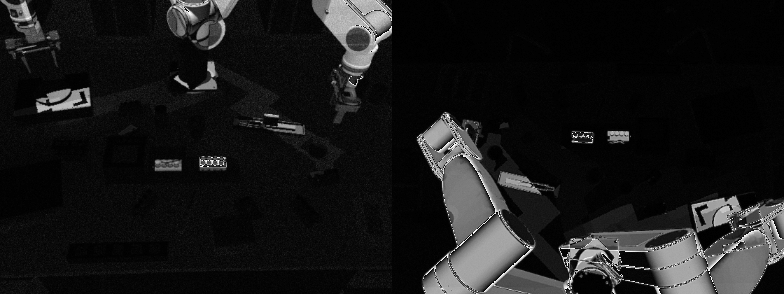

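Both views show the carriage against the pad with the switch pin pushed through, and the stick flat in its tray with the grip up. Nothing else in the difference images has moved. I'm handing the job in.

```bash
python3 -c "
from workcell import ctrl
print(ctrl.close_job())"
```

```text
the job is handed in; nothing more can be done
None
```

The carriage is loaded against the end stop, the stick is back in its tray grip upwards, and the job was handed in at about 39 s of the 72 s allowed.

- **Squaring to the fence:** I pushed the carriage flat against the fence with the stick nose on its outer side, at mid-length. It stalled there at about 5 N, well before the guard.
- **Feeding:** I then fed it from the tail socket with a side press of about 1.5–3.7 N. Feed force read 3–4 N on the open deck and 4–8 N in the bay.
- **End stop:** It stalled hard at about 111 mm past the mouth: 0.2 mm of advance for 12 mm commanded, at 11.4 N. That was the highest force I read, but I only get one reading per call (about 0.8 s), so brief peaks in between were not seen.
- **Final pictures:** The carriage stayed in place against the pad after I withdrew, flush with the fence. The pin showed behind the pad. The stick lies inside the tray, and the before/after images show no bystander moved; the arm hides part of the top view.
- **Disagreements and gaps:**
  - The two cameras disagreed by up to about 6 mm on the reader's position, so I relied on touch for the fence, socket and stop.
  - In the last pictures the networks did not find the carriage behind the guard. That it is home rests on the force stall and my reading of the images.

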